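Rivet down the cover of an LED display base

TASK

Fasten the cover of the black display base: take the push rivet (the fastener with the raised center pin) from the rack and seat it fully home in the cover's empty corner hole with its pin still up, then push the pin down flush so that it locks. Press gently, never with more than about 20 N on the cover, and leave the other parts and tools where they are.

Things in the scene. Friction and masses are not known exactly. Their poses are not given: they have to be found in the camera images.
- rivet_collar (a point): Push rivet, black, upright in a rack hole; this point: on its axis at half the height of its collar (18 mm across, 16 mm tall, the place to grip); z up the axis. Below the collar a flange, 30 mm across, 3 mm thick, its underside 11 mm below this point; then a shank 12 mm across, 22 mm long, its last 5 mm tapered. The raised pin's top is 16 mm above this point. About 40 g.
- pin (a joint): Center pin, grey, 9 mm across: how far it has been pushed into the collar, in m: 0 = raised 8 mm, 0.008 = flush with the collar's top. It slides stiffly, at about 11 N, and stays where it is left.
- hole (a point): Mouth of the cover's empty corner hole, 14 mm wide, chamfered, level with the cover's top (75 to 90 mm above the table); z up. A stiff rubber plug in it stops the rivet's nose with the flange still 5 to 10 mm above the cover (unknown), then slides down at about 5 N until the flange lies on the cover. A seated rivet has its collar's middle 11 mm above this point.
- cover: Grey cover plate, 188 mm square; origin at the centre of its top, x, y along its sides; the empty hole at x = -68, y = -68 mm, finished rivets 19 mm tall in the other three corners. A press of about 7 N first settles it 1 to 8 mm (unknown) into its seals, where it stays; beyond that it springs about 1 mm per 4 N, at most 6 mm more. The base stands on feet of unlike heights; its walls end below the cover's top.
- rack: Grey rack, a block 60 (x) by 190 (y) by 34 mm tall, fixed; origin at the centre of its underside. Three upright holes in a row along its y, at -65, 0 and 65 mm, hold the rivet, the thumbscrew and the cap in any order, their flanges on its top. Approach with the fingers closing along its x.
- thumbscrew: Bystander in the rack: black, the same shank and flange, plain knob 24 mm in diameter and 16 mm tall, no pin; origin at the middle of the flange's underside.
- cap: Bystander in the rack: black, the same shank and flange, low dome 8 mm tall, no pin; origin at the middle of the flange's underside.
- screwdriver: Bystander: screwdriver, 170 mm long, lying between base and rack along its x.
- spool: Bystander: grey spool, 56 mm in diameter, 38 mm tall; origin under its centre.
- pot: Bystander: small clear jar with a black cap, 48 mm in diameter, 50 mm tall; origin under its centre.
- heatsink: Bystander: finned aluminium heat sink, 50 by 40 by 26 mm; origin under its centre.
Mind the look-alikes: they are no part of the job. Leave any blue or orange look-alike of the part that bears rivet_collar alone.

How it is judged:
By the outcome, as a careful person would: the job done as asked, in the order asked, and still so for the second after the job is handed in, with the robot touching nothing.
It also fails if it takes over 58 s, if anything falls off the work surface, if the arm or the gripper's body presses on something with over 40 N, if the wrist force passes 120 N, or if a joint passes its speed limit or range.

ROBOT

A 6-joint arm with a two-finger parallel gripper is mounted at the origin on the work surface. World frame = base frame: x ahead of the robot, y to its left, z up, the work surface at z = 0. Lengths are in m, angles in rad, forces in N, time in s.
With the tool pointing down it reaches from about 0.3 to 0.775 m from the base axis. Payload 14.6 kg.
Tool frame: the origin (TCP) lies at the very end of the fingers, on their centre line; the grasp point (between the pads) lies 19 mm behind it; x points along the fingers, y is the direction in which the jaws open and shut, and the axes are right-handed (so a half turn about x gives the same grasp; the last joint's range is limited). The gripper opens to 85 mm and grips with 20 to 120 N. Pads are 22 mm wide; open, the fingers measure 114 mm over their backs; the gripper's body (76 mm by 85 mm) begins 54 mm behind the grasp point. The pads swing forward as they close: fully open they stand 13 mm farther back than shut.
Start: joints at [1.149, 0.3, 1.521, -0, 1.321, -0.067], TCP at [0.191, 0.516, 0.231] pointing down, gripper open.
Joint ranges: [-3.03, 3.03], [-0.79, 2.21], [0.23, 2.52], [-1.04, 4.18], [0, 3.07], [-2.55, 2.55]. Speed limits (rad/s): [2.22, 2.22, 2.57, 3.14, 3.14, 3.14].

INTERFACE

Orientations are given as a unit quaternion [x, y, z, w].
In Python, from bench import r gives the robot as it stands.
- The arm moves only by the tool apply_moves, never from a script. Its argument "rows" is a list of rows, each an object with "xyz": the shift along the tool's x, y, z in m, a list of three; "angular": the turn, a rotation vector about the tool's x, y, z in degrees, a list of three. A call has 1 to 10 rows; each row shifts and turns the commanded pose from where the row before left it, along the tool's axes as they then stand; what a row does not reach is not made up. A row lasts 1/12 s, in which the tool goes at most 41.7 mm and 7.16 degrees, less where a joint would pass 70% of its speed; a pose out of reach is approached as far as the arm can. A call is refused whole if a number of a shift passes 0.0417 or a number of a turn 7.16, either way. A call with a gripper value outside its range is refused whole. "gripper" is the finger opening in m, from 0 to 0.0854, set as the call begins (left out, the last holds). The fingers move at their own pace and stop on an object; the grip force is fixed at half the most. Time passes only in rows, so rows that do not move let the fingers close. It gives the time, the measured TCP pose, the force and the opening at its end, in the units of the state.
- r.sense(): the state, without advancing time (a new reading comes with each control period).
- r.snapshot(name): name is "scene" or "top" or "wrist"; returns a dict with "image" (400x640x3 uint8, red, green, blue), "camera_matrix" (3x3 intrinsics, pixels), "k1" (the pictures are not rectified: a ray, as slopes to the right and down, at radius r is drawn at 1 + k1 r^2 times it, then the intrinsics apply), "T" (4x4, takes a point from camera to world coordinates); the wrist camera has in their place "mount" (4x4, takes a point from camera to tool coordinates, whose origin is the TCP and whose axes are the tool frame's). Camera axes: x right, y up, looking along -z (the intrinsics and any distortion apply to the point x, -y, -z); pixel columns grow to the right and rows downward; lengths in m; the calibration is good to about 2 mm. A picture is of the moment at which its call begins: read the wrist's pose just before it. There is no depth.
- r.finish_job(): hands the job in, once; it reports no verdict.
The state is a dict: "clock": time; "joint_positions": joint angles; "dq": joint speeds; "effort": joint torques, N m; "tcp_pos": TCP position; "ee_rot": TCP orientation; "ft_force": force on the tool from outside, world axes, zero at the start; "wrist_torque": the same for the moment, N m; "width": finger opening in m.
Only numpy, scipy, OpenCV 4.12 (cv2) and the standard library are available. Lean on these libraries where they do the work, as an engineer would, in place of code of your own. Each camera call takes 0.05 s, during which the arm holds its last target.

## Working session

There is one attempt and no reset: what is moved stays moved. The work goes in short steps, Python scripts to look and compute and a tool call to move; the robot and the scene stay as the last step left them, time stands still between calls to the robot, and variables do not carry over. Pictures are saved under pics/ and viewed, and the job is handed in when it is done.

Besides the shell and the picture viewer there is one more tool, called after ">>>" as a command line: name --argument value ..., lists and objects as JSON in quotes. apply_moves: Moves the arm, as the interface text tells. Its arguments: {"type":"object","properties":{"rows":{"type":"array","items":{"type":"object","properties":{"xyz":{"type":"array","items":{"type":"number"}},"angular":{"type":"array","items":{"type":"number"}}}}},"gripper":{"type":"number"}},"required":["rows"]}

```bash
ls; mkdir -p pics; cat > h.py <<'E'
from bench import r
import numpy as np, cv2
from scipy.spatial.transform import Rotation as R
def save(n,im): cv2.imwrite('pics/'+n+'.png',im[...,::-1])
def camT(s,st):
    if 'T' in s: return np.array(s['T'])
    T=np.eye(4);T[:3,:3]=R.from_quat(st['ee_rot']).as_matrix();T[:3,3]=st['tcp_pos'];return T@np.array(s['mount'])
def ray(s,T,uv):
    K=np.array(s['camera_matrix']);k=float(s['k1'])
    p=cv2.undistortPoints(np.array([[uv]],float),K,np.array([k,0,0,0,0.]))[0,0]
    return T[:3,3],T[:3,:3]@np.array([p[0],-p[1],-1.])
def onz(s,T,uv,z):
    o,d=ray(s,T,uv);return o+d*(z-o[2])/d[2]
def proj(s,T,P):
    K=np.array(s['camera_matrix']);k=float(s['k1'])
    q=T[:3,:3].T@(np.array(P,float)-T[:3,3]);a=np.array([q[0],-q[1]])/-q[2]
    a=a*(1+k*(a@a));return K[:2,:2]@a+K[:2,2]
E
python3 - <<'E'
from h import *
import pickle
st=r.sense();print(st)
d={}
for n in ("scene","top","wrist"):
    st=r.sense();s=r.snapshot(n);save(n+'0',s['image']);d[n]=(s,st);print(n,s['camera_matrix'],s['k1'],np.round(camT(s,st),3))
pickle.dump(d,open('d0.pkl','wb'))
E
```

```text
pics
{'clock': 0.0, 'joint_positions': array([ 1.14941159e+00,  3.00470334e-01,  1.52159683e+00,  1.04368418e-05,
        1.32071000e+00, -6.65956015e-02]), 'dq': array([-1.00068286e-03, -1.65471790e-03,  5.22683614e-04, -9.09406983e-07,
       -2.12941841e-04,  5.41270516e-04]), 'effort': array([ 1.77035476e-03, -5.43498909e+01, -3.61783898e+01,  3.37701238e-05,
        4.07943386e-03,  2.55603402e-05]), 'tcp_pos': array([0.19096499, 0.51552543, 0.23071507]), 'ee_rot': array([ 0.1243754 ,  0.69611437, -0.12518644,  0.69590509]), 'ft_force': array([0.07060066, 0.75619766, 0.07830656]), 'wrist_torque': array([0.00593319, 0.01615447, 0.0396972 ]), 'width': 0.0857425231554746}
scene [[488.94662931   0.         311.37914571]
 [  0.         488.94662931 199.95922139]
 [  0.           0.           1.        ]] -0.043233049455428614 [[-0.879 -0.305  0.366  1.064]
 [ 0.476 -0.527  0.704  0.854]
 [-0.022  0.793  0.608  0.85 ]
 [ 0.     0.     0.     1.   ]]
top [[392.02683953   0.         318.28449494]
 [  0.         392.02683953 196.20791478]
 [  0.           0.           1.        ]] -0.04300528616438475 [[ 0.018  0.996 -0.086  0.508]
 [-1.     0.019  0.012 -0.017]
 [ 0.014  0.086  0.996  1.327]
 [ 0.     0.     0.     1.   ]]
wrist [[344.29250511   0.         314.90583179]
 [  0.         344.29250511 200.69219569]
 [  0.           0.           1.        ]] -0.06660489695514632 [[ 0.348 -0.892 -0.288  0.118]
 [ 0.938  0.331  0.108  0.544]
 [-0.001 -0.307  0.952  0.374]
 [ 0.     0.     0.     1.   ]]
```

View pics/scene0.png

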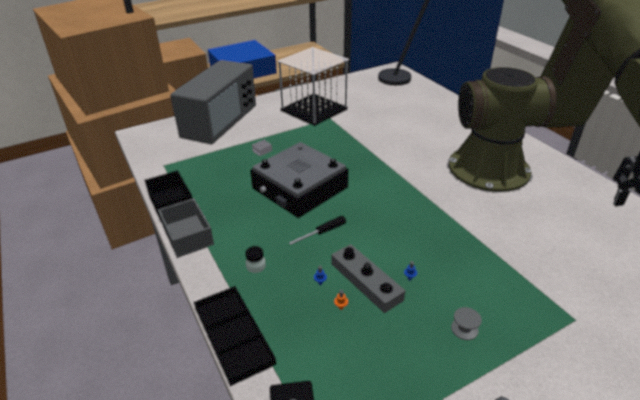

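View pics/top0.png

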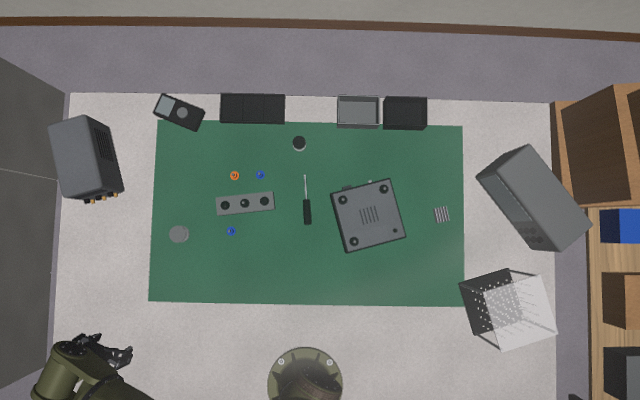

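View pics/wrist0.png

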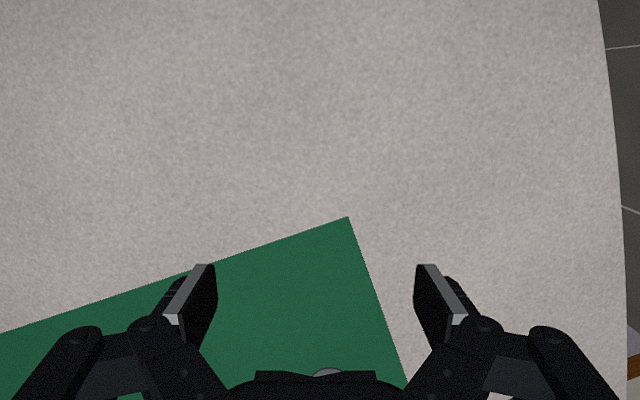

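The scene and top views show the rack at top pixel (245,203), with black parts at about (225,205), (245,203) and (264,201). The base is at (368,215) and its empty corner is near (395,231). Blue and orange look-alikes are at (235,175), (260,174) and (231,231).

```bash
python3 - <<'E'
import pickle
from h import *
d=pickle.load(open('d0.pkl','rb'))
t=d['top'][0]['image'];s=d['scene'][0]['image']
f=lambda im,x0,x1,y0,y1,k:cv2.resize(im[y0:y1,x0:x1],None,fx=k,fy=k,interpolation=cv2.INTER_CUBIC)
a=f(t,205,285,165,240,5);b=f(s,320,420,235,315,4)
c=f(t,325,415,170,260,4);e=f(s,245,355,135,220,4)
def st(a,b):
    h=max(a.shape[0],b.shape[0]);return np.hstack([cv2.copyMakeBorder(x,0,h-x.shape[0],0,0,0) for x in(a,b)])
save('crop1',st(a,b)[:,:800]);save('crop2',st(c,e)[:,:800])
E
```

```text
(no output)
```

View pics/crop1.png

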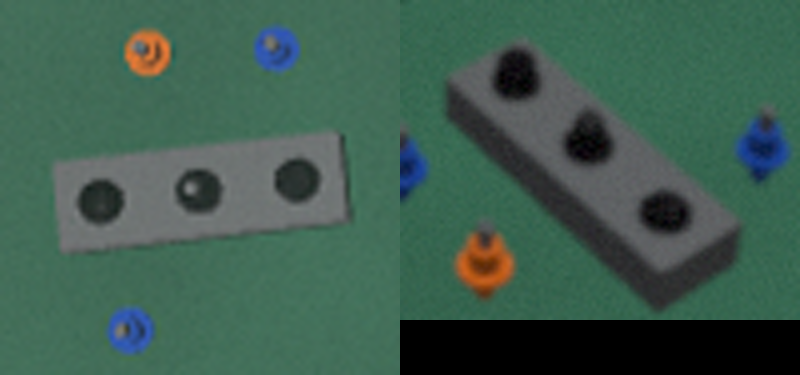

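View pics/crop2.png

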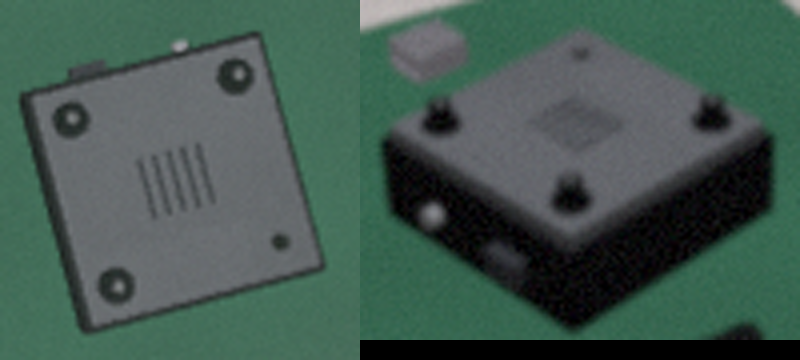

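Could be the rivet: rack left (225,205) is the cap (low dome), rack middle (245,203) has a collar and a grey pin, rack right (264,201) is the thumbscrew (plain knob). The orange (235,175) and blue (260,174), (231,231) ones are look-alikes. The crop confirms the middle one is the rivet. The empty hole is at top (395.2,230.5), scene (300,148).

```bash
python3 - <<'E'
import pickle
from h import *
d=pickle.load(open('d0.pkl','rb'))
t=d['top'][0];T=camT(t,0);s=d['scene'][0];S=camT(s,0)
im=t['image'].astype(int)
# grey rack mask
hsv=cv2.cvtColor(t['image'],cv2.COLOR_RGB2HSV)
def rect(x0,x1,y0,y1,z):
    m=np.zeros(hsv.shape[:2],np.uint8)
    m[y0:y1,x0:x1]=(hsv[y0:y1,x0:x1,1]<70)
    m=cv2.morphologyEx(m,cv2.MORPH_OPEN,np.ones((3,3)))
    c=max(cv2.findContours(m,0,1)[0],key=cv2.contourArea)
    q=np.array([onz(t,T,p[0]+0.0,z)[:2] for p in c],np.float32)
    return cv2.minAreaRect(q*1000)
print('rack',rect(205,285,185,222,.034))
for n,u in (('cap',(225.2,205.4)),('rivet',(244.9,203.2)),('screw',(264.4,201.2))): print(n,onz(t,T,u,.037))
# hole triangulate
def tri(u,v):
    a,da=ray(t,T,u);b,db=ray(s,S,v);da/=np.linalg.norm(da);db/=np.linalg.norm(db)
    A=np.stack([da,-db],1);x=np.linalg.lstsq(A,b-a,rcond=None)[0];p,q=a+da*x[0],b+db*x[1];return (p+q)/2,np.linalg.norm(p-q)
print('hole',tri((395.2,230.5),(300.2,148.3)))
print('rivet',tri((244.9,203.2),(367,270)))
# cover corners from crop2
for n,u in (('c++',(22,95)),('',(260,34)),('',(324,268)),('',(88,330))):print(onz(t,T,(325+u[0]/4-.4,170+u[1]/4-.4),.083))
print(onz(t,T,(395,230.3),.083))
for u in((70,119),(236,75),(116,286)): print('riv',onz(t,T,(325+u[0]/4-.4,170+u[1]/4-.4),.085))
E
```

```text
rack ((592.4873046875, 210.06344604492188), (62.98973083496094, 193.31454467773438), 7.468589782714844)
cap [0.58281635 0.27340819 0.037     ]
rivet [0.59134656 0.20869579 0.037     ]
screw [0.59920289 0.14463086 0.037     ]
hole (array([ 0.50981335, -0.27857299,  0.0805088 ]), np.float64(0.0018710722516513038))
rivet (array([0.59078186, 0.20906264, 0.03707982]), np.float64(0.0013523382795883254))
[ 0.62509303 -0.06967215  0.083     ]
[ 0.67803915 -0.26014747  0.083     ]
[ 0.4918505  -0.31183228  0.083     ]
[ 0.4400167  -0.12469621  0.083     ]
[ 0.51123802 -0.27789185  0.083     ]
riv [ 0.60647837 -0.10809374  0.085     ]
riv [ 0.64432146 -0.24053749  0.085     ]
riv [ 0.47497741 -0.14621117  0.085     ]
```

```bash
cat >> h.py <<'E'
def delta(target,yaw_y=None):
    """target TCP; yaw_y = desired world angle (deg) of tool y. prints shift in tool axes & turn rotvec(deg, tool)"""
    st=r.sense();M=R.from_quat(st['ee_rot']);p=np.array(st['tcp_pos'])
    print('clk',round(st['clock'],2),'tcp',np.round(p,4),'w',round(st['width'],4),'F',np.round(st['ft_force'],2),'toolY deg',round(np.degrees(np.arctan2(M.as_matrix()[1,1],M.as_matrix()[0,1])),2),'down err',np.round(M.as_matrix()[:,0],4))
    print('shift tool',np.round(M.inv().apply(np.array(target)-p)*1000,1))
    if yaw_y is not None:
        a=np.radians(yaw_y);y=np.array([np.cos(a),np.sin(a),0]);x=np.array([0,0,-1.]);D=np.stack([x,y,np.cross(x,y)],1)
        print('turn',np.round((M.inv()*R.from_matrix(D)).as_rotvec(degrees=True),2))
E
python3 - <<'E'
from h import *
for y in(7.3,187.3): delta((.591,.209,.16),y)
print(np.round(r.snapshot('wrist')['mount'],3))
E
```

```text
clk 0.15 tcp [0.191  0.5156 0.2308] w 0.0851 F [-0.78 -0.52  0.27] toolY deg 69.67 down err [-4.e-04 -9.e-04 -1.e+00]
shift tool [  71.  -148.4  481.6]
turn [6.237e+01 3.000e-02 5.000e-02]
clk 0.15 tcp [0.191  0.5156 0.2308] w 0.0851 F [-0.78 -0.52  0.27] toolY deg 69.67 down err [-4.e-04 -9.e-04 -1.e+00]
shift tool [  71.  -148.4  481.6]
turn [-1.1763e+02 -6.0000e-02  3.0000e-02]
[[ 0.     0.308 -0.952 -0.143]
 [ 1.     0.     0.     0.001]
 [ 0.    -0.952 -0.308 -0.079]
 [ 0.     0.     0.     1.   ]]
```

>>> apply_moves --rows '[{"xyz": [0, -0.0106, 0.0344]}, {"xyz": [0, -0.0106, 0.0344]}, {"xyz": [0, -0.0106, 0.0344]}, {"xyz": [0, -0.0106, 0.0344]}, {"xyz": [0, -0.0106, 0.0344]}, {"xyz": [0, -0.0106, 0.0344]}, {"xyz": [0, -0.0106, 0.0344]}, {"xyz": [0, -0.0106, 0.0344]}, {"xyz": [0, -0.0106, 0.0344]}, {"xyz": [0, -0.0106, 0.0344]}]'

```text
invalid input at $.rows[0]: expected keys xyz, angular
```

>>> apply_moves --rows '[{"xyz": [0, -0.0106, 0.0344]}, {"xyz": [0, -0.0106, 0.0344]}, {"xyz": [0, -0.0106, 0.0344]}, {"xyz": [0, -0.0106, 0.0344]}, {"angular": [6.9, 0, 0]}, {"angular": [6.9, 0, 0]}, {"angular": [6.9, 0, 0]}, {"angular": [6.9, 0, 0]}, {"angular": [6.9, 0, 0]}, {"angular": [6.9, 0, 0]}]' --gripper 0.05

```text
invalid input at $.rows[0]: expected keys xyz, angular
```

>>> apply_moves --rows '[{"angular": [7, 0, 0]}, {"angular": [7, 0, 0]}, {"angular": [7, 0, 0]}, {"xyz": [0.015, 0, 0]}, {"xyz": [0.015, 0, 0]}, {"xyz": [0.015, 0, 0]}, {"xyz": [0.015, 0, 0]}, {"xyz": [0, 0, 0]}, {"xyz": [0, 0, 0]}]'

```text
invalid input at $.rows[0]: expected keys xyz, angular
```

```bash
python3 - <<'E'
from h import *
import pickle
delta((.591,.209,.16),7.3)
st=r.sense();s=r.snapshot('wrist');save('w1',s['image']);pickle.dump((s,st),open('w1.pkl','wb'))
T=camT(s,st)
print(proj(s,T,(.591,.209,.061)),proj(s,T,(.591,.209,.037)),proj(s,T,st['tcp_pos']))
E
```

```text
clk 0.2 tcp [0.191  0.5156 0.231 ] w 0.0855 F [ 0.88 -0.67  0.57] toolY deg 69.67 down err [-3.e-04 -6.e-04 -1.e+00]
shift tool [  71.  -148.5  481.6]
turn [6.237e+01 2.000e-02 4.000e-02]
[212.60819296 500.14486663] [216.56863045 483.71978217] [312.83366711 266.95381114]
```

View pics/w1.png

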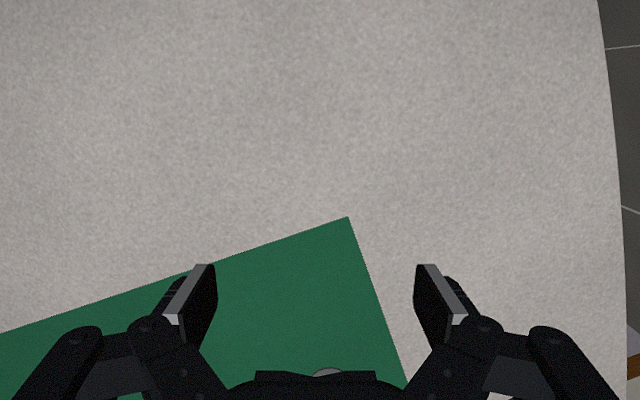

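Each row needs both keys, so nothing moved. I'll send the moves again in the right form.

>>> apply_moves --rows '[{"xyz": [0, -0.0106, 0.0344], "angular": [0, 0, 0]}, {"xyz": [0, -0.0106, 0.0344], "angular": [0, 0, 0]}, {"xyz": [0, -0.0106, 0.0344], "angular": [0, 0, 0]}, {"xyz": [0, -0.0106, 0.0344], "angular": [0, 0, 0]}, {"xyz": [0, -0.0106, 0.0344], "angular": [0, 0, 0]}, {"xyz": [0, -0.0106, 0.0344], "angular": [0, 0, 0]}, {"xyz": [0, -0.0106, 0.0344], "angular": [0, 0, 0]}, {"xyz": [0, -0.0106, 0.0344], "angular": [0, 0, 0]}, {"xyz": [0, -0.0106, 0.0344], "angular": [0, 0, 0]}, {"xyz": [0, -0.0106, 0.0344], "angular": [0, 0, 0]}]'

```text
clock: 1.08
tcp_pos: [0.478, 0.2954, 0.2313]
ee_rot: [0.125, 0.696, -0.125, 0.696]
ft_force: [-0.3, 0.3, 0.5]
width: 0.0856
```

>>> apply_moves --rows '[{"xyz": [0, -0.0106, 0.0344], "angular": [0, 0, 0]}, {"xyz": [0, -0.0106, 0.0344], "angular": [0, 0, 0]}, {"xyz": [0, -0.0106, 0.0344], "angular": [0, 0, 0]}, {"xyz": [0, -0.0106, 0.0344], "angular": [0, 0, 0]}, {"xyz": [0, 0, 0], "angular": [6.9, 0, 0]}, {"xyz": [0, 0, 0], "angular": [6.9, 0, 0]}, {"xyz": [0, 0, 0], "angular": [6.9, 0, 0]}, {"xyz": [0, 0, 0], "angular": [6.9, 0, 0]}, {"xyz": [0, 0, 0], "angular": [6.9, 0, 0]}, {"xyz": [0, 0, 0], "angular": [6.9, 0, 0]}]' --gripper 0.05

```text
clock: 1.92
tcp_pos: [0.5911, 0.2092, 0.2311]
ee_rot: [0.365, 0.606, -0.365, 0.606]
ft_force: [-0.2, 0.5, -0.0]
width: 0.05
```

>>> apply_moves --rows '[{"xyz": [0, 0, 0], "angular": [7, 0, 0]}, {"xyz": [0, 0, 0], "angular": [7, 0, 0]}, {"xyz": [0, 0, 0], "angular": [7, 0, 0]}, {"xyz": [0.015, 0, 0], "angular": [0, 0, 0]}, {"xyz": [0.015, 0, 0], "angular": [0, 0, 0]}, {"xyz": [0.015, 0, 0], "angular": [0, 0, 0]}, {"xyz": [0.015, 0, 0], "angular": [0, 0, 0]}, {"xyz": [0, 0, 0], "angular": [0, 0, 0]}, {"xyz": [0, 0, 0], "angular": [0, 0, 0]}]'

```text
clock: 2.67
tcp_pos: [0.5909, 0.2092, 0.171]
ee_rot: [0.467, 0.531, -0.468, 0.53]
ft_force: [0.4, 0.1, 1.0]
width: 0.0502
```

```bash
python3 - <<'E'
from h import *
import pickle
delta((.591,.209,.16),7.3)
st=r.sense();s=r.snapshot('wrist');save('w2',s['image']);pickle.dump((s,st),open('w2.pkl','wb'))
T=camT(s,st)
print(proj(s,T,(.591,.209,.061)),proj(s,T,(.591,.209,.037)),proj(s,T,st['tcp_pos']))
E
```

```text
clk 2.67 tcp [0.5909 0.2092 0.171 ] w 0.0502 F [0.41 0.14 1.05] toolY deg 7.27 down err [-1.3e-03 -4.0e-04 -1.0e+00]
shift tool [11.   0.1  0.2]
turn [-0.03  0.01  0.08]
[314.39984162 198.32369939] [314.48319572 189.68056882] [313.64142967 268.80084918]
```

View pics/w2.png

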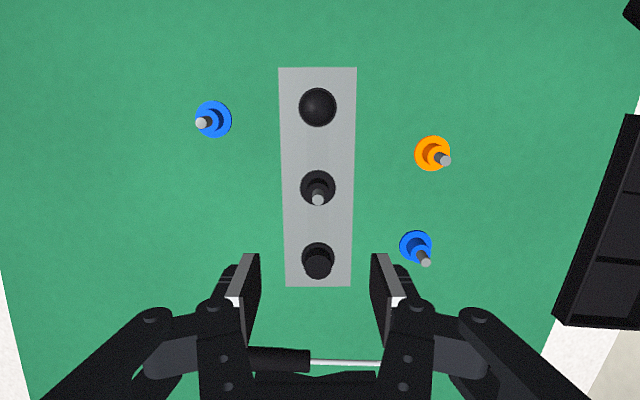

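The wrist view shows cap (317,107), rivet (318,190) with its pin top at (318,200), and thumbscrew (317,260). The rivet lies a few pixels to the right of prediction, so I'll measure it.

```bash
python3 - <<'E'
from h import *
import pickle
s,st=pickle.load(open('w2.pkl','rb'));T=camT(s,st);im=s['image']
c=im[160:225,285:350];save('c2',cv2.resize(c,None,fx=9,fy=9,interpolation=cv2.INTER_CUBIC))
g=cv2.cvtColor(im,cv2.COLOR_RGB2GRAY);m=np.zeros_like(g);m[165:212,290:346]=g[165:212,290:346]<75
m=cv2.morphologyEx(m,cv2.MORPH_CLOSE,np.ones((3,3)))
ct=max(cv2.findContours(m,0,1)[0],key=cv2.contourArea);print('dark',cv2.minEnclosingCircle(ct),cv2.boundingRect(ct))
m2=np.zeros_like(g);m2[193:210,308:328]=g[193:210,308:328]>95
n,l,stt,cc=cv2.connectedComponentsWithStats(m2);print(stt,cc)
Rm=R.from_quat(st['ee_rot'])
for u,z in (((317.8,200),.061),(cv2.minEnclosingCircle(ct)[0],.037)):
    P=onz(s,T,u,z);print(P,Rm.inv().apply(P-st['tcp_pos']))
E
```

```text
dark ((317.3168029785156, 187.45419311523438), 17.580913543701172) (300, 170, 35, 35)
[[     0      0    640    400 255781]
 [   313    193      1      1      1]
 [   308    194     20     16    218]] [[319.50172609 199.49697984]
 [313.         193.        ]
 [317.50458716 203.0733945 ]]
[0.59377231 0.20798689 0.061     ] [0.10995756 0.00280419 0.00153195]
[0.59310335 0.21121809 0.037     ] [ 0.13395709  0.00258151 -0.00176367]
```

View pics/c2.png

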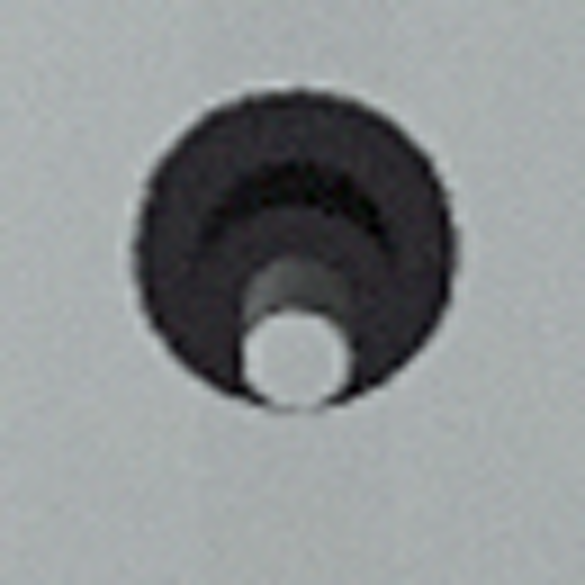

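>>> apply_moves --rows '[{"xyz": [0.02, 0.0015, 0], "angular": [0, 0, 0]}, {"xyz": [0.03, 0, 0], "angular": [0, 0, 0]}, {"xyz": [0.03, 0, 0], "angular": [0, 0, 0]}, {"xyz": [0.01, 0, 0], "angular": [0, 0, 0]}, {"xyz": [0, 0, 0], "angular": [0, 0, 0]}, {"xyz": [0, 0, 0], "angular": [0, 0, 0]}]' --gripper 0.034

```text
clock: 3.22
tcp_pos: [0.5933, 0.2097, 0.0829]
ee_rot: [0.468, 0.53, -0.467, 0.531]
ft_force: [0.9, -0.6, -0.2]
width: 0.034
```

```bash
python3 - <<'E'
from h import *
import pickle
delta((.591,.209,.0385),7.3)
st=r.sense();s=r.snapshot('wrist');save('w3',s['image']);pickle.dump((s,st),open('w3.pkl','wb'))
T=camT(s,st)
print(proj(s,T,(.591,.209,.061)),proj(s,T,(.591,.209,.037)),proj(s,T,st['tcp_pos']))
save('w3c',cv2.resize(s['image'][200:330,215:415],None,fx=4,fy=4,interpolation=cv2.INTER_CUBIC))
E
```

```text
clk 3.22 tcp [0.5933 0.2097 0.0829] w 0.034 F [ 0.95 -0.63 -0.18] toolY deg 7.27 down err [ 1.4e-03  4.0e-04 -1.0e+00]
shift tool [44.4 -2.4  0.4]
turn [-0.03 -0.01 -0.08]
[309.29162714 248.99575522] [309.86526172 231.20100168] [313.63952777 268.80297059]
```

View pics/w3c.png

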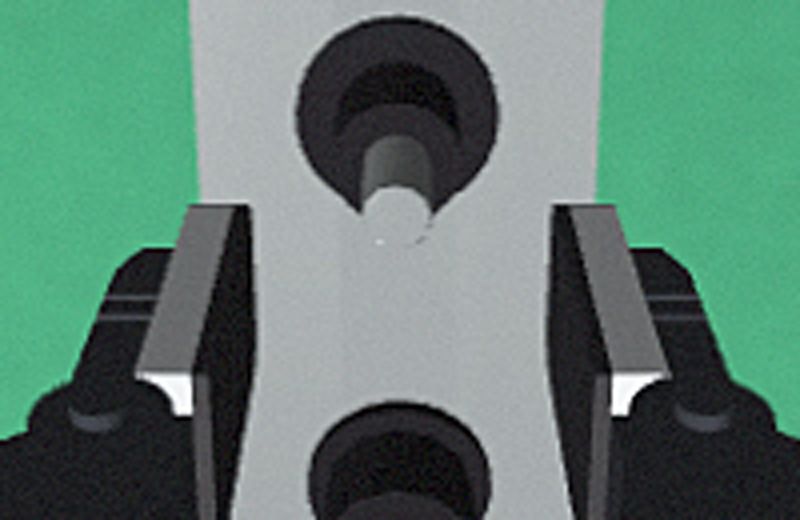

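The crop shows the rivet (crop x 397) on the fingers' midline (401) within about 1 mm, with clear space on both sides. Going down to grip the collar with the tips just above the flange.

>>> apply_moves --rows '[{"xyz": [0.012, -0.0005, 0], "angular": [0, 0, 0]}, {"xyz": [0.012, 0, 0], "angular": [0, 0, 0]}, {"xyz": [0.01, 0, 0], "angular": [0, 0, 0]}, {"xyz": [0.006, 0, 0], "angular": [0, 0, 0]}, {"xyz": [0.003, 0, 0], "angular": [0, 0, 0]}, {"xyz": [0, 0, 0], "angular": [0, 0, 0]}, {"xyz": [0, 0, 0], "angular": [0, 0, 0]}]'

```text
clock: 3.85
tcp_pos: [0.5922, 0.2094, 0.0383]
ee_rot: [0.467, 0.531, -0.467, 0.531]
ft_force: [0.5, 0.3, -0.6]
width: 0.0337
```

```bash
python3 - <<'E'
from h import *
import pickle
delta((.591,.209,.0385),7.3)
st=r.sense();s=r.snapshot('wrist');pickle.dump((s,st),open('w4.pkl','wb'))
save('w4c',cv2.resize(s['image'][200:330,215:415],None,fx=4,fy=4,interpolation=cv2.INTER_CUBIC))
E
```

```text
clk 3.85 tcp [0.5922 0.2094 0.0383] w 0.0337 F [ 0.54  0.28 -0.63] toolY deg 7.27 down err [ 0.  0. -1.]
shift tool [-0.2 -1.3  0.3]
turn [-0.03 -0.   -0.  ]
```

View pics/w4c.png

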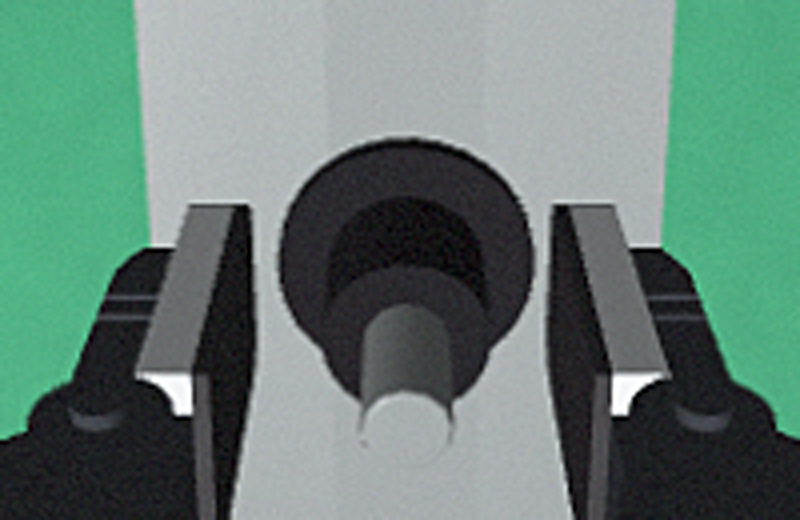

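Rivet centred between the pads (flange centre at crop 406,260). Closing.

>>> apply_moves --rows '[{"xyz": [0, 0, 0], "angular": [0, 0, 0]}, {"xyz": [0, 0, 0], "angular": [0, 0, 0]}, {"xyz": [0, 0, 0], "angular": [0, 0, 0]}, {"xyz": [0, 0, 0], "angular": [0, 0, 0]}, {"xyz": [0, 0, 0], "angular": [0, 0, 0]}, {"xyz": [0, 0, 0], "angular": [0, 0, 0]}]' --gripper 0.0

```text
clock: 4.4
tcp_pos: [0.5928, 0.2096, 0.0395]
ee_rot: [0.468, 0.53, -0.467, 0.531]
ft_force: [1.5, 0.3, 5.9]
width: 0.0153
```

```bash
python3 - <<'E'
from h import *
import pickle
delta((.591,.209,.0385),7.3)
E
```

```text
clk 4.4 tcp [0.5928 0.2096 0.0395] w 0.0153 F [1.53 0.31 5.87] toolY deg 7.27 down err [ 2.2e-03  6.0e-04 -1.0e+00]
shift tool [ 1.  -1.9  0.4]
turn [-0.03 -0.02 -0.13]
```

>>> apply_moves --rows '[{"xyz": [-0.001, 0, 0], "angular": [0, 0, 0]}, {"xyz": [0, 0, 0], "angular": [0, 0, 0]}]'

```text
clock: 4.57
tcp_pos: [0.5922, 0.2094, 0.0397]
ee_rot: [0.467, 0.531, -0.467, 0.531]
ft_force: [-0.0, 0.3, -0.2]
width: 0.0153
```

```bash
python3 - <<'E'
from h import *
import pickle
delta((.591,.209,.0385),7.3)
st=r.sense();s=r.snapshot('wrist')
save('w5c',cv2.resize(s['image'][200:330,215:415],None,fx=4,fy=4,interpolation=cv2.INTER_CUBIC))
E
```

```text
clk 4.57 tcp [0.5922 0.2094 0.0397] w 0.0153 F [-0.01  0.28 -0.22] toolY deg 7.27 down err [ 5.e-04  1.e-04 -1.e+00]
shift tool [ 1.2 -1.3  0.3]
turn [-0.03 -0.   -0.03]
```

View pics/w5c.png

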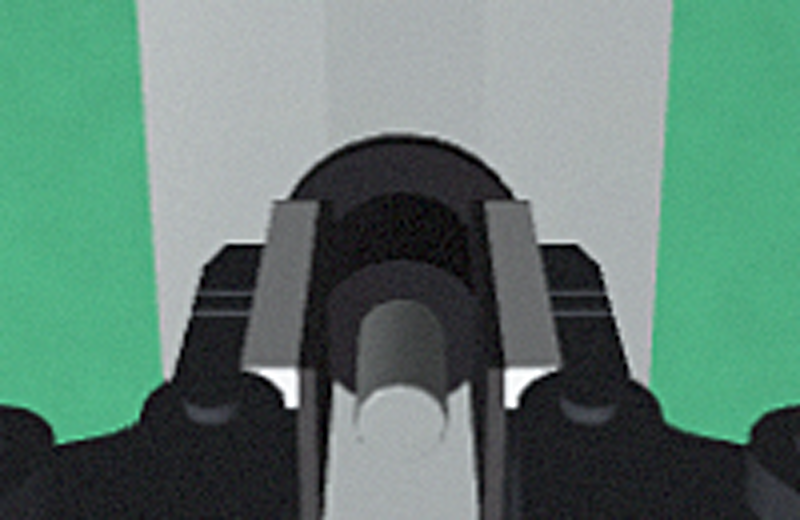

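The collar is gripped squarely and the pin is still raised (crop 402,415). Lifting, then carrying it high over to the hole.

>>> apply_moves --rows '[{"xyz": [-0.01, 0, 0], "angular": [0, 0, 0]}, {"xyz": [-0.02, 0, 0], "angular": [0, 0, 0]}, {"xyz": [-0.02, 0, 0], "angular": [0, 0, 0]}, {"xyz": [-0.025, 0, 0], "angular": [0, 0, 0]}, {"xyz": [-0.025, 0, 0], "angular": [0, 0, 0]}, {"xyz": [-0.025, 0, 0], "angular": [0, 0, 0]}, {"xyz": [-0.025, 0, 0], "angular": [0, 0, 0]}, {"xyz": [-0.025, 0, 0], "angular": [0, 0, 0]}]'

```text
clock: 5.28
tcp_pos: [0.5918, 0.2093, 0.2163]
ee_rot: [0.467, 0.531, -0.467, 0.531]
ft_force: [-0.5, -0.4, -0.5]
width: 0.0155
```

>>> apply_moves --rows '[{"xyz": [0, -0.0075, 0.025], "angular": [0, 0, 0]}, {"xyz": [0, -0.0075, 0.025], "angular": [0, 0, 0]}, {"xyz": [0, -0.0075, 0.025], "angular": [0, 0, 0]}, {"xyz": [0, -0.0075, 0.025], "angular": [0, 0, 0]}, {"xyz": [0, -0.0075, 0.025], "angular": [0, 0, 0]}, {"xyz": [0, -0.0075, 0.025], "angular": [0, 0, 0]}, {"xyz": [0, -0.0075, 0.025], "angular": [0, 0, 0]}, {"xyz": [0, -0.0075, 0.025], "angular": [0, 0, 0]}, {"xyz": [0, -0.0075, 0.025], "angular": [0, 0, 0]}, {"xyz": [0, -0.0075, 0.025], "angular": [0, 0, 0]}]'

```text
clock: 6.12
tcp_pos: [0.5488, -0.0493, 0.215]
ee_rot: [0.467, 0.531, -0.467, 0.531]
ft_force: [0.4, -0.5, -0.0]
width: 0.0153
```

>>> apply_moves --rows '[{"xyz": [0, -0.0075, 0.025], "angular": [0, 0, 0]}, {"xyz": [0, -0.0075, 0.025], "angular": [0, 0, 0]}, {"xyz": [0, -0.0075, 0.025], "angular": [0, 0, 0]}, {"xyz": [0, -0.0075, 0.025], "angular": [0, 0, 0]}, {"xyz": [0, -0.0075, 0.025], "angular": [0, 0, 0]}, {"xyz": [0, -0.0075, 0.025], "angular": [0, 0, 0]}, {"xyz": [0, -0.0075, 0.025], "angular": [0, 0, 0]}, {"xyz": [0, -0.0075, 0.025], "angular": [0, 0, 0]}, {"xyz": [0, -0.0075, 0.023], "angular": [0, 0, 0]}, {"xyz": [0, 0, 0], "angular": [0, 0, 0]}]'

```text
clock: 6.95
tcp_pos: [0.5095, -0.2812, 0.2147]
ee_rot: [0.468, 0.53, -0.468, 0.53]
ft_force: [0.1, 1.2, 0.6]
width: 0.0153
```

>>> apply_moves --rows '[{"xyz": [0, 0, 0], "angular": [0, 0, 0]}, {"xyz": [0, 0, 0], "angular": [0, 0, 0]}, {"xyz": [0, 0, 0], "angular": [0, 0, 0]}]'

```text
clock: 7.2
tcp_pos: [0.5108, -0.277, 0.2146]
ee_rot: [0.467, 0.531, -0.467, 0.531]
ft_force: [-0.0, -1.4, 0.4]
width: 0.0153
```

```bash
python3 - <<'E'
from h import *
import pickle
delta((.511,-.278,.2145),7.3);print(np.round(r.sense()['joint_positions'],2))
st=r.sense();s=r.snapshot('wrist');save('w6',s['image']);pickle.dump((s,st),open('w6.pkl','wb'))
T=camT(s,st);print(proj(s,T,(.5105,-.278,.081)))
E
```

```text
clk 7.2 tcp [ 0.5108 -0.277   0.2146] w 0.0153 F [-0.01 -1.42  0.44] toolY deg 7.32 down err [ 1.e-04  0.e+00 -1.e+00]
shift tool [0.1 0.  1. ]
turn [ 0.02 -0.   -0.01]
[-0.56  0.38  1.45  0.    1.31 -0.69]
[313.65108706 190.74470794]
```

View pics/w6.png

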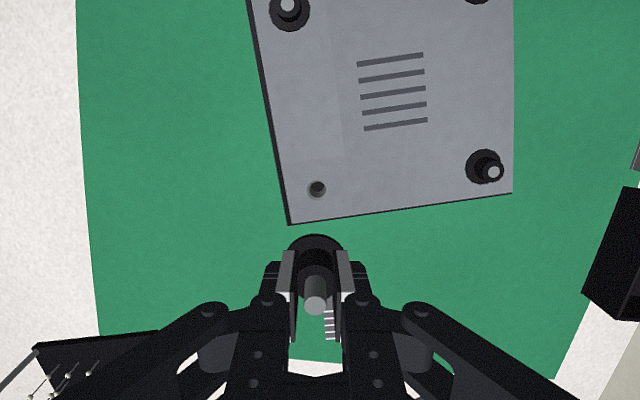

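The view shows the hole at about (317,189), clear of the held rivet. I'll measure it, and get the cover height from the known 136 mm spacing.

```bash
python3 - <<'E'
from h import *
import pickle
s,st=pickle.load(open('w6.pkl','rb'));T=camT(s,st);im=s['image']
g=cv2.cvtColor(im,cv2.COLOR_RGB2GRAY)
print(g[185:194,305:330])
for th in(70,85,95,105):
    def blob(y0,y1,x0,x1):
        m=np.zeros_like(g);m[y0:y1,x0:x1]=g[y0:y1,x0:x1]<th
        c=max(cv2.findContours(m,0,1)[0],key=cv2.contourArea);(e,rr)=cv2.minEnclosingCircle(c);return e,rr,cv2.boundingRect(c)
    try: print(th,blob(178,200,306,330),blob(145,190,460,505))
    except Exception as x: print(x)
save('w6c',cv2.resize(np.hstack([im[170:210,297:337],im[147:187,464:504]]),None,fx=10,fy=10,interpolation=cv2.INTER_CUBIC))
E
```

```text
[[138 146 139 119 112  89  40  32  40  41  36  39  39  35  40  37  35  31
   24  91 129 144 141 139 140]
 [138 145 121 106  98  63  39  31  36  40  33  41  34  35  39  37  43  39
   36  75 119 138 138 138 141]
 [141 137 111 108  84  57  32  30  40  36  35  36  36  41  35  40  40  32
   54  83 110 136 143 140 137]
 [141 141 117 108  80  53  49  35  34  41  37  27  39  33  33  39  28  42
   74  86  89 130 148 137 139]
 [143 133 112 104  80  47  50  46  44  39  36  40  36  37  35  30  34  58
   82  84  89 133 145 142 139]
 [144 132 115 106  80  53  54  58  45  37  32  45  33  36  26  36  53  73
   83  80  89 129 143 136 137]
 [142 132 112 109  85  53  49  52  44  55  51  43  37  45  52  71  74  81
   83  83 100 135 143 135 134]
 [143 138 117 108  94  56  54  48  55  47  56  57  62  68  69  72  78  82
   85  84 106 143 139 140 138]
 [142 144 122 109 110  75  46  50  54  55  58  55  63  62  68  74  79  80
   80  96 130 143 139 139 137]]
70 ((317.0, 189.0), 7.810349941253662, (310, 182, 14, 15)) ((484.1769104003906, 167.63845825195312), 19.321884155273438, (465, 149, 39, 36))
85 ((316.8359375, 188.90625), 8.06457233428955, (309, 181, 16, 16)) ((484.205322265625, 167.8478240966797), 19.488170623779297, (465, 149, 39, 36))
95 ((316.7264099121094, 189.0660400390625), 8.342086791992188, (309, 181, 17, 17)) ((484.18878173828125, 167.87620544433594), 19.576501846313477, (465, 149, 39, 36))
105 ((316.5885925292969, 189.24684143066406), 8.592264175415039, (308, 181, 18, 17)) ((484.1864318847656, 167.8474578857422), 19.93024253845215, (465, 148, 40, 37))
```

View pics/w6c.png

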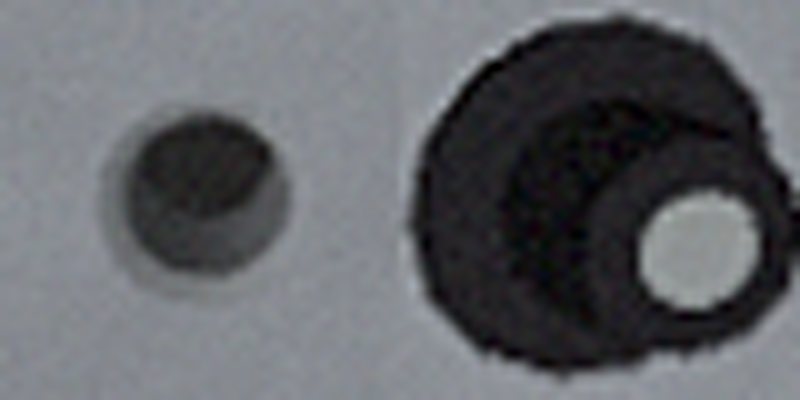

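```bash
python3 - <<'E'
from h import *
import pickle
s,st=pickle.load(open('w6.pkl','rb'));T=camT(s,st);Rm=R.from_quat(st['ee_rot'])
for z in(.070,.075,.08,.085,.09):
    h=onz(s,T,(316.1,189.5),z);f=onz(s,T,(482.3,166),z+.0015);print(z,np.round(h,4),'sp',np.linalg.norm((h-f)[:2]).round(4))
# relative to w2 rivet flange offset
s2,st2=pickle.load(open('w2.pkl','rb'));T2=camT(s2,st2);R2=R.from_quat(st2['ee_rot'])
P=onz(s2,T2,(317.3,187.8),.036);o2=R2.inv().apply(P-st2['tcp_pos'])
g=R2.inv().apply(np.array([.5922,.2094,.0397])-st2['tcp_pos'])
print('flange seen',o2,'true grip TCP',g)
for z in(.075,.081,.087):
    o=Rm.inv().apply(onz(s,T,(316.1,189.5),z)-st['tcp_pos']);print(z,'move',np.round((o-(o2-g))*1000,2))
E
```

```text
0.07 [ 0.5128 -0.2798  0.07  ] sp 0.1445
0.075 [ 0.5126 -0.2784  0.075 ] sp 0.1419
0.08 [ 0.5124 -0.277   0.08  ] sp 0.1394
0.085 [ 0.5122 -0.2755  0.085 ] sp 0.1369
0.09 [ 0.512  -0.2741  0.09  ] sp 0.1344
flange seen [ 0.13495724  0.00257496 -0.00118138] true grip TCP [ 1.31259002e-01  1.45176221e-03 -7.38506959e-05]
0.075 move [135.87   0.46   2.73]
0.081 move [129.87   0.44   1.01]
0.087 move [123.87   0.42  -0.72]
```

```bash
python3 - <<'E'
from h import *
import pickle
s,st=pickle.load(open('w2.pkl','rb'));T=camT(s,st);im=s['image']
g=cv2.cvtColor(im,cv2.COLOR_RGB2GRAY)
P=[]
for y0,y1 in((82,132),(165,212),(235,285)):
    m=np.zeros_like(g);m[y0:y1,292:344]=g[y0:y1,292:344]<75
    c=max(cv2.findContours(m,0,1)[0],key=cv2.contourArea);print(cv2.boundingRect(c),cv2.minEnclosingCircle(c))
save('w2b',cv2.resize(np.hstack([im[80:135,285:350],im[230:285,285:350]]),None,fx=6,fy=6,interpolation=cv2.INTER_CUBIC))
# rack edges at given rows
for row in (75,130,200,230): 
    d=np.array(im[row,260:380]).astype(int);gr=np.where((d.max(1)-d.min(1))<25)[0]+260;print(row,gr.min(),gr.max(),[np.linalg.norm(onz(s,T,(gr.min()-.5,row),z)-onz(s,T,(gr.max()+.5,row),z)).round(4) for z in(.028,.034,.04)])
E
```

```text
(299, 88, 38, 39) ((317.251708984375, 106.84246826171875), 19.431642532348633)
(300, 170, 35, 35) ((317.3168029785156, 187.45419311523438), 17.580913543701172)
(302, 242, 32, 38) ((317.7545471191406, 260.4590759277344), 18.542617797851562)
75 279 356 [np.float64(0.0614), np.float64(0.0601), np.float64(0.0588)]
130 280 354 [np.float64(0.0616), np.float64(0.0603), np.float64(0.059)]
200 283 352 [np.float64(0.0611), np.float64(0.0598), np.float64(0.0585)]
230 284 351 [np.float64(0.0611), np.float64(0.0598), np.float64(0.0585)]
```

View pics/w2b.png

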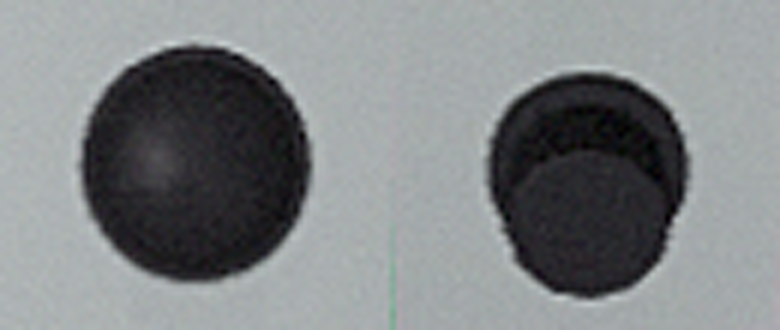

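>>> apply_moves --rows '[{"xyz": [0.015, 0.0004, 0], "angular": [0, 0, 0]}, {"xyz": [0.015, 0, 0], "angular": [0, 0, 0]}, {"xyz": [0.015, 0, 0], "angular": [0, 0, 0]}, {"xyz": [0.01, 0, 0], "angular": [0, 0, 0]}, {"xyz": [0.005, 0, 0], "angular": [0, 0, 0]}, {"xyz": [0, 0, 0], "angular": [0, 0, 0]}, {"xyz": [0, 0, 0], "angular": [0, 0, 0]}]'

```text
clock: 7.83
tcp_pos: [0.5113, -0.2777, 0.1548]
ee_rot: [0.467, 0.531, -0.467, 0.531]
ft_force: [0.8, -0.2, -0.0]
width: 0.0149
```

```bash
python3 - <<'E'
from h import *
import pickle
delta((.511,-.277,.13),7.3)
st=r.sense();s=r.snapshot('wrist');save('w7',s['image']);pickle.dump((s,st),open('w7.pkl','wb'))
save('w7c',cv2.resize(s['image'][190:270,265:365],None,fx=8,fy=8,interpolation=cv2.INTER_CUBIC))
c=r.snapshot('scene');pickle.dump(c,open('s7.pkl','wb'));save('s7',cv2.resize(c['image'][80:200,220:380],None,fx=5,fy=5,interpolation=cv2.INTER_CUBIC))
E
```

```text
clk 7.83 tcp [ 0.5113 -0.2777  0.1548] w 0.0149 F [ 0.8  -0.24 -0.03] toolY deg 7.29 down err [ 4.e-04 -3.e-04 -1.e+00]
shift tool [24.8 -0.2 -0.7]
turn [-0.01  0.02 -0.02]
```

View pics/w7c.png

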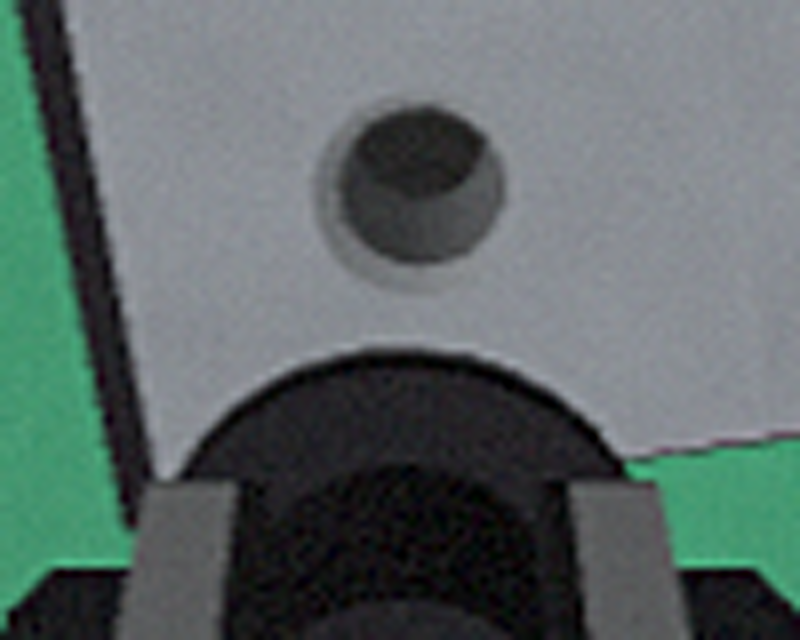

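View pics/s7.png

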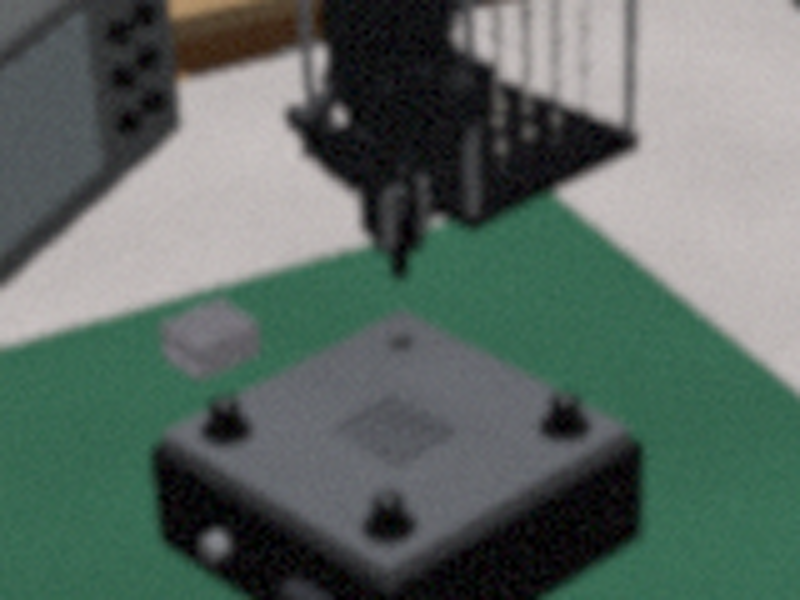

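View pics/w7.png

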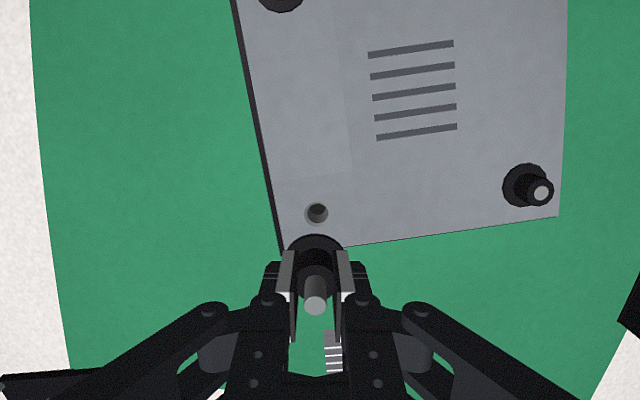

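```bash
python3 - <<'E'
from h import *
import pickle
grip=np.array([.5922,.2094,.0397])
def bias(f,uv):
    s,st=pickle.load(open(f,'rb'));T=camT(s,st);M=R.from_quat(st['ee_rot'])
    o=M.inv().apply(onz(s,T,uv,.036)-st['tcp_pos']);g=M.inv().apply(grip-st['tcp_pos']);return (o-g)*1000
print('bias w2',bias('w2.pkl',(317.0,187.6)),'w3',bias('w3.pkl',(313.8,228.1)))
s,st=pickle.load(open('w7.pkl','rb'));T=camT(s,st);M=R.from_quat(st['ee_rot'])
for z in(.079,.083,.087):
    P=onz(s,T,(315.9,213.6),z);print(z,np.round(P,4),np.round(M.inv().apply(P-st['tcp_pos'])*1000,2))
im=s['image'];g=cv2.cvtColor(im,cv2.COLOR_RGB2GRAY)
save('w7d',cv2.resize(im[155:215,495:560],None,fx=9,fy=9,interpolation=cv2.INTER_CUBIC))
E
```

```text
bias w2 [ 3.69853321  0.87149054 -1.2815767 ] w3 [ 3.70187014  1.08969292 -1.32631516]
0.079 [ 0.5126 -0.2778  0.079 ] [75.85  1.25  0.24]
0.083 [ 0.5124 -0.2763  0.083 ] [71.85  1.24 -1.22]
0.087 [ 0.5122 -0.2749  0.087 ] [67.85  1.23 -2.68]
```

View pics/w7d.png

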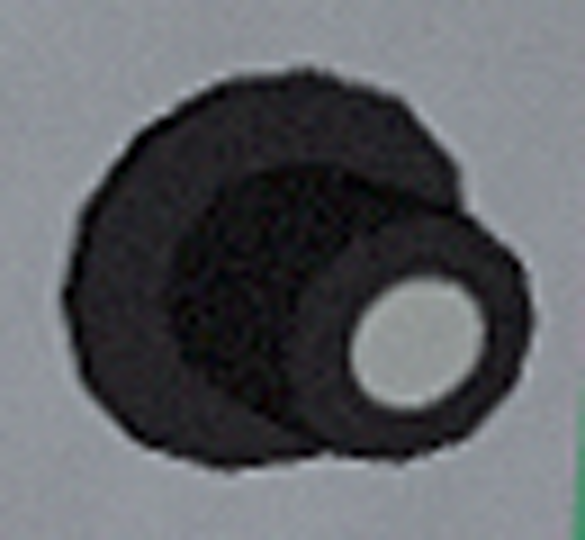

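```bash
python3 - <<'E'
from h import *
import pickle
s,st=pickle.load(open('w7.pkl','rb'));T=camT(s,st)
for z in(.077,.081,.085,.089):
    h=onz(s,T,(315.9,213.6),z);f=onz(s,T,(523.9,184.5),z+.0015)
    e1=onz(s,T,(559,215.5),z)
    print(z,'sp',np.linalg.norm((h-f)[:2]).round(4))
# slots/edge check: perpendicular distance hole->right edge of cover (162) using points on right edge
    a=onz(s,T,(559,214),z)[:2];b=onz(s,T,(567,60),z)[:2];n=(b-a)/np.linalg.norm(b-a);d=h[:2]-a;print('   to right edge(162)',abs(n[0]*d[1]-n[1]*d[0]).round(4))
c=pickle.load(open('s7.pkl','rb'));S=camT(c,0)
d=pickle.load(open('d0.pkl','rb'))['top'][0]
for z in(.081,.085,.089):print(z,'top',onz(d,camT(d,0),(395,230.3),z).round(4),'scene',onz(c,S,(300.0,148.1),z).round(4))
print(onz(c,S,(367,270),.037))
E
```

```text
0.077 sp 0.1423
   to right edge(162) 0.1702
0.081 sp 0.1398
   to right edge(162) 0.1671
0.085 sp 0.1372
   to right edge(162) 0.164
0.089 sp 0.1346
   to right edge(162) 0.1609
0.081 top [ 0.5112 -0.2783  0.081 ] scene [ 0.5094 -0.2786  0.081 ]
0.085 top [ 0.5112 -0.2775  0.085 ] scene [ 0.5123 -0.2727  0.085 ]
0.089 top [ 0.5112 -0.2766  0.089 ] scene [ 0.5152 -0.2668  0.089 ]
[0.59015677 0.20935172 0.037     ]
```

>>> apply_moves --rows '[{"xyz": [0.01, 0, 0], "angular": [0, 0, 0]}, {"xyz": [0, 0, 0], "angular": [0, 0, 0]}, {"xyz": [0, 0, 0], "angular": [0, 0, 0]}, {"xyz": [0, 0, 0], "angular": [0, 0, 0]}]'

```text
clock: 8.27
tcp_pos: [0.511, -0.2778, 0.1442]
ee_rot: [0.467, 0.531, -0.467, 0.531]
ft_force: [-0.3, -1.0, -1.0]
width: 0.0153
```

```bash
python3 - <<'E'
from h import *
import pickle
delta((.5116,-.2767,.13),7.3)
st=r.sense();s=r.snapshot('wrist');save('w8',s['image']);pickle.dump((s,st),open('w8.pkl','wb'))
save('w8c',cv2.resize(s['image'][190:270,265:365],None,fx=8,fy=8,interpolation=cv2.INTER_CUBIC))
delta((.5116,-.2767,.13),7.3)
E
```

```text
clk 8.27 tcp [ 0.511  -0.2778  0.1442] w 0.0153 F [-0.27 -0.97 -1.02] toolY deg 7.27 down err [-2.e-04  1.e-04 -1.e+00]
shift tool [14.2  0.7 -1. ]
turn [-0.03 -0.01  0.01]
clk 8.32 tcp [ 0.511  -0.2779  0.1444] w 0.0155 F [ 0.33 -0.24 -1.33] toolY deg 7.27 down err [ 0.e+00 -1.e-04 -1.e+00]
shift tool [14.4  0.7 -1.1]
turn [-0.03  0.   -0.  ]
```

View pics/w8c.png

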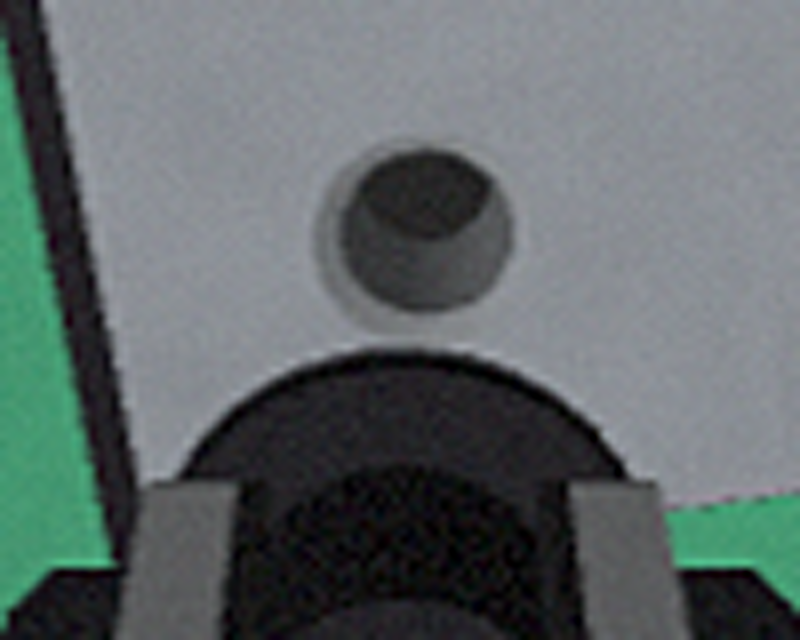

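```bash
python3 - <<'E'
from h import *
import pickle
s,st=pickle.load(open('w8.pkl','rb'));T=camT(s,st);M=R.from_quat(st['ee_rot'])
for z in(.083,.086,.089):
    P=onz(s,T,(316.5,219.1),z);o=M.inv().apply(P-st['tcp_pos'])*1000-np.array([0,1.0,-1.3]);print(z,np.round(o,2),np.round(np.array(st['tcp_pos'])+M.apply(o/1000),4))
E
```

```text
0.083 [61.23  0.59 -0.09] [ 0.5116 -0.2776  0.083 ]
0.086 [58.23  0.58 -1.24] [ 0.5114 -0.2765  0.086 ]
0.089 [55.23  0.56 -2.39] [ 0.5112 -0.2753  0.089 ]
```

>>> apply_moves --rows '[{"xyz": [0.008, 0.0006, -0.0011], "angular": [0, 0, 0]}, {"xyz": [0.008, 0, 0], "angular": [0, 0, 0]}, {"xyz": [0.006, 0, 0], "angular": [0, 0, 0]}, {"xyz": [0.003, 0, 0], "angular": [0, 0, 0]}, {"xyz": [0, 0, 0], "angular": [0, 0, 0]}, {"xyz": [0, 0, 0], "angular": [0, 0, 0]}]'

```text
clock: 8.82
tcp_pos: [0.5115, -0.2766, 0.1191]
ee_rot: [0.467, 0.531, -0.467, 0.531]
ft_force: [-0.4, 0.0, -0.3]
width: 0.0158
```

>>> apply_moves --rows '[{"xyz": [0.0015, 0, 0], "angular": [0, 0, 0]}, {"xyz": [0.0015, 0, 0], "angular": [0, 0, 0]}, {"xyz": [0.001, 0, 0], "angular": [0, 0, 0]}, {"xyz": [0, 0, 0], "angular": [0, 0, 0]}]'

```text
clock: 9.15
tcp_pos: [0.5114, -0.2766, 0.1152]
ee_rot: [0.467, 0.531, -0.467, 0.531]
ft_force: [-0.2, -0.4, 0.1]
width: 0.0157
```

>>> apply_moves --rows '[{"xyz": [0.0015, 0, 0], "angular": [0, 0, 0]}, {"xyz": [0.0015, 0, 0], "angular": [0, 0, 0]}, {"xyz": [0.001, 0, 0], "angular": [0, 0, 0]}, {"xyz": [0, 0, 0], "angular": [0, 0, 0]}]'

```text
clock: 9.48
tcp_pos: [0.5114, -0.2765, 0.111]
ee_rot: [0.467, 0.531, -0.467, 0.531]
ft_force: [-0.0, 0.6, -0.5]
width: 0.0154
```

>>> apply_moves --rows '[{"xyz": [0.0012, 0, 0], "angular": [0, 0, 0]}, {"xyz": [0.0012, 0, 0], "angular": [0, 0, 0]}, {"xyz": [0, 0, 0], "angular": [0, 0, 0]}]'

```text
clock: 9.73
tcp_pos: [0.5114, -0.2766, 0.1086]
ee_rot: [0.467, 0.531, -0.467, 0.531]
ft_force: [-0.1, -0.6, -1.3]
width: 0.0155
```

>>> apply_moves --rows '[{"xyz": [0.0012, 0, 0], "angular": [0, 0, 0]}, {"xyz": [0.0008, 0, 0], "angular": [0, 0, 0]}, {"xyz": [0, 0, 0], "angular": [0, 0, 0]}]'

```text
clock: 9.98
tcp_pos: [0.5115, -0.2766, 0.1067]
ee_rot: [0.467, 0.531, -0.467, 0.531]
ft_force: [0.1, -0.9, -0.2]
width: 0.0152
```

```bash
python3 - <<'E'
from h import *
delta((.5116,-.2767,.1),7.3)
s=r.snapshot('wrist');save('w9c',cv2.resize(s['image'][190:290,255:375],None,fx=6,fy=6,interpolation=cv2.INTER_CUBIC))
c=r.snapshot('scene');save('s9',cv2.resize(c['image'][100:200,240:360],None,fx=6,fy=6,interpolation=cv2.INTER_CUBIC))
E
```

```text
clk 9.98 tcp [ 0.5115 -0.2766  0.1067] w 0.0152 F [ 0.08 -0.9  -0.23] toolY deg 7.27 down err [-1.e-04  1.e-04 -1.e+00]
shift tool [6.7 0.1 0.1]
turn [-0.03 -0.    0.01]
```

View pics/w9c.png

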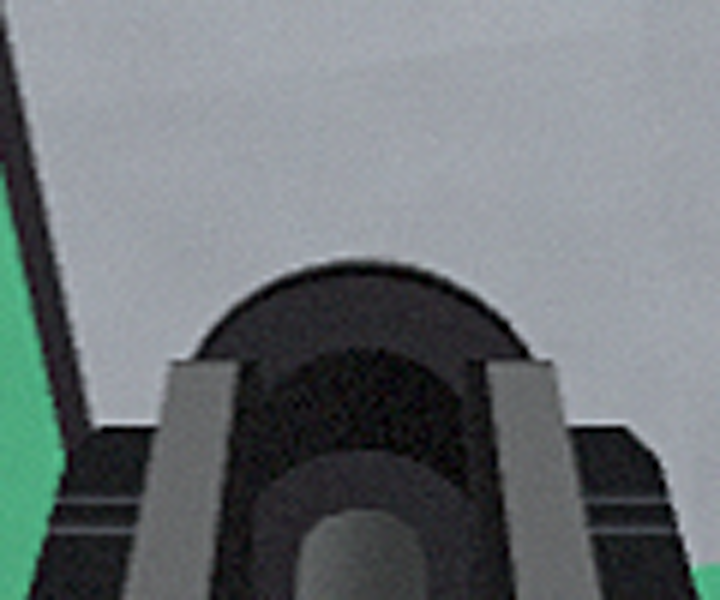

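View pics/s9.png

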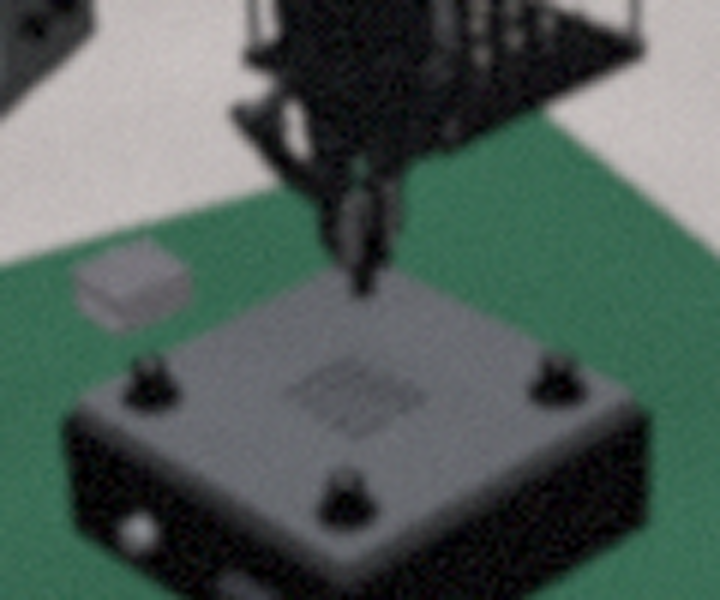

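The nose appears to be at the hole (scene crop 362,290) with no contact force so far. Continuing down in small steps.

>>> apply_moves --rows '[{"xyz": [0.0008, 0, 0], "angular": [0, 0, 0]}, {"xyz": [0.0008, 0, 0], "angular": [0, 0, 0]}, {"xyz": [0, 0, 0], "angular": [0, 0, 0]}]'

```text
clock: 10.33
tcp_pos: [0.5116, -0.2767, 0.1053]
ee_rot: [0.467, 0.531, -0.467, 0.531]
ft_force: [1.1, 0.3, -0.2]
width: 0.0153
```

>>> apply_moves --rows '[{"xyz": [0.0008, 0, 0], "angular": [0, 0, 0]}, {"xyz": [0.0008, 0, 0], "angular": [0, 0, 0]}, {"xyz": [0, 0, 0], "angular": [0, 0, 0]}]'

```text
clock: 10.58
tcp_pos: [0.5116, -0.2767, 0.1037]
ee_rot: [0.467, 0.531, -0.467, 0.531]
ft_force: [2.4, -1.7, 0.3]
width: 0.0154
```

>>> apply_moves --rows '[{"xyz": [0.0008, 0, 0], "angular": [0, 0, 0]}, {"xyz": [0.0008, 0, 0], "angular": [0, 0, 0]}, {"xyz": [0, 0, 0], "angular": [0, 0, 0]}]'

```text
clock: 10.83
tcp_pos: [0.5116, -0.2767, 0.102]
ee_rot: [0.467, 0.531, -0.467, 0.531]
ft_force: [3.3, -1.4, 0.4]
width: 0.0152
```

Side force says the shank is in the hole and rubbing on the -x side, so I'll ease over by a fraction of a millimetre.

>>> apply_moves --rows '[{"xyz": [0, 0.0005, 0.0002], "angular": [0, 0, 0]}, {"xyz": [0, 0, 0], "angular": [0, 0, 0]}]'

```text
clock: 11.0
tcp_pos: [0.5119, -0.2767, 0.1019]
ee_rot: [0.467, 0.531, -0.467, 0.53]
ft_force: [1.3, -1.6, 0.7]
width: 0.0156
```

>>> apply_moves --rows '[{"xyz": [0.0008, 0, 0], "angular": [0, 0, 0]}, {"xyz": [0.0006, 0, 0], "angular": [0, 0, 0]}, {"xyz": [0, 0, 0], "angular": [0, 0, 0]}]'

```text
clock: 11.25
tcp_pos: [0.5119, -0.2767, 0.1004]
ee_rot: [0.467, 0.531, -0.467, 0.531]
ft_force: [-0.1, -1.0, 0.5]
width: 0.0155
```

>>> apply_moves --rows '[{"xyz": [0.0008, 0, 0], "angular": [0, 0, 0]}, {"xyz": [0.0006, 0, 0], "angular": [0, 0, 0]}, {"xyz": [0, 0, 0], "angular": [0, 0, 0]}]'

```text
clock: 11.5
tcp_pos: [0.5119, -0.2767, 0.0991]
ee_rot: [0.467, 0.531, -0.467, 0.531]
ft_force: [0.8, -0.3, -0.4]
width: 0.0153
```

>>> apply_moves --rows '[{"xyz": [0.0008, 0, 0], "angular": [0, 0, 0]}, {"xyz": [0.0006, 0, 0], "angular": [0, 0, 0]}, {"xyz": [0, 0, 0], "angular": [0, 0, 0]}]'

```text
clock: 11.75
tcp_pos: [0.512, -0.2767, 0.0977]
ee_rot: [0.467, 0.531, -0.467, 0.531]
ft_force: [0.9, -0.7, -0.8]
width: 0.0155
```

>>> apply_moves --rows '[{"xyz": [0.0008, 0, 0], "angular": [0, 0, 0]}, {"xyz": [0.0006, 0, 0], "angular": [0, 0, 0]}, {"xyz": [0, 0, 0], "angular": [0, 0, 0]}]'

```text
clock: 12.0
tcp_pos: [0.512, -0.2767, 0.0964]
ee_rot: [0.467, 0.531, -0.467, 0.531]
ft_force: [-0.4, 0.4, 0.2]
width: 0.0157
```

>>> apply_moves --rows '[{"xyz": [0.0008, 0, 0], "angular": [0, 0, 0]}, {"xyz": [0.0006, 0, 0], "angular": [0, 0, 0]}, {"xyz": [0, 0, 0], "angular": [0, 0, 0]}]'

```text
clock: 12.25
tcp_pos: [0.5121, -0.2768, 0.0953]
ee_rot: [0.467, 0.531, -0.467, 0.531]
ft_force: [-0.3, 0.7, 4.4]
width: 0.0151
```

>>> apply_moves --rows '[{"xyz": [0.0007, 0, 0], "angular": [0, 0, 0]}, {"xyz": [0.0007, 0, 0], "angular": [0, 0, 0]}, {"xyz": [0, 0, 0], "angular": [0, 0, 0]}]'

```text
clock: 12.5
tcp_pos: [0.5121, -0.2768, 0.0937]
ee_rot: [0.467, 0.531, -0.467, 0.531]
ft_force: [0.5, 0.7, 4.3]
width: 0.0155
```

>>> apply_moves --rows '[{"xyz": [0.0007, 0, 0], "angular": [0, 0, 0]}, {"xyz": [0.0007, 0, 0], "angular": [0, 0, 0]}, {"xyz": [0, 0, 0], "angular": [0, 0, 0]}]'

```text
clock: 12.75
tcp_pos: [0.512, -0.2768, 0.0922]
ee_rot: [0.467, 0.531, -0.467, 0.531]
ft_force: [-0.3, -0.3, 4.3]
width: 0.0152
```

>>> apply_moves --rows '[{"xyz": [0.0007, 0, 0], "angular": [0, 0, 0]}, {"xyz": [0.0005, 0, 0], "angular": [0, 0, 0]}, {"xyz": [0, 0, 0], "angular": [0, 0, 0]}]'

```text
clock: 13.0
tcp_pos: [0.512, -0.2768, 0.091]
ee_rot: [0.467, 0.531, -0.467, 0.531]
ft_force: [0.2, -0.7, 4.1]
width: 0.0153
```

>>> apply_moves --rows '[{"xyz": [0.0007, 0, 0], "angular": [0, 0, 0]}, {"xyz": [0.0005, 0, 0], "angular": [0, 0, 0]}, {"xyz": [0, 0, 0], "angular": [0, 0, 0]}]'

```text
clock: 13.25
tcp_pos: [0.512, -0.2768, 0.0898]
ee_rot: [0.467, 0.531, -0.467, 0.531]
ft_force: [0.3, -0.7, 3.4]
width: 0.0155
```

>>> apply_moves --rows '[{"xyz": [0.0005, 0, 0], "angular": [0, 0, 0]}, {"xyz": [0.0005, 0, 0], "angular": [0, 0, 0]}, {"xyz": [0, 0, 0], "angular": [0, 0, 0]}]'

```text
clock: 13.5
tcp_pos: [0.512, -0.2768, 0.0888]
ee_rot: [0.467, 0.531, -0.467, 0.531]
ft_force: [-0.3, -0.3, 4.0]
width: 0.0156
```

>>> apply_moves --rows '[{"xyz": [0.0005, 0, 0], "angular": [0, 0, 0]}, {"xyz": [0.0005, 0, 0], "angular": [0, 0, 0]}, {"xyz": [0, 0, 0], "angular": [0, 0, 0]}]'

```text
clock: 13.75
tcp_pos: [0.512, -0.2767, 0.0878]
ee_rot: [0.467, 0.531, -0.467, 0.531]
ft_force: [0.4, -0.1, 5.0]
width: 0.0154
```

>>> apply_moves --rows '[{"xyz": [0.0005, 0, 0], "angular": [0, 0, 0]}, {"xyz": [0.0003, 0, 0], "angular": [0, 0, 0]}, {"xyz": [0, 0, 0], "angular": [0, 0, 0]}]'

```text
clock: 14.0
tcp_pos: [0.5121, -0.2768, 0.0872]
ee_rot: [0.467, 0.531, -0.467, 0.531]
ft_force: [0.3, -0.5, 6.5]
width: 0.0155
```

>>> apply_moves --rows '[{"xyz": [0.0005, 0, 0], "angular": [0, 0, 0]}, {"xyz": [0.0003, 0, 0], "angular": [0, 0, 0]}, {"xyz": [0, 0, 0], "angular": [0, 0, 0]}]'

```text
clock: 14.25
tcp_pos: [0.5121, -0.2768, 0.0865]
ee_rot: [0.467, 0.531, -0.467, 0.531]
ft_force: [-0.6, -0.1, 6.1]
width: 0.0154
```

>>> apply_moves --rows '[{"xyz": [0.0005, 0, 0], "angular": [0, 0, 0]}, {"xyz": [0.0003, 0, 0], "angular": [0, 0, 0]}, {"xyz": [0, 0, 0], "angular": [0, 0, 0]}]'

```text
clock: 14.5
tcp_pos: [0.5121, -0.2768, 0.0857]
ee_rot: [0.467, 0.531, -0.467, 0.531]
ft_force: [-0.9, -0.9, 6.9]
width: 0.0154
```

>>> apply_moves --rows '[{"xyz": [0.0005, 0, 0], "angular": [0, 0, 0]}, {"xyz": [0.0003, 0, 0], "angular": [0, 0, 0]}, {"xyz": [0, 0, 0], "angular": [0, 0, 0]}]'

```text
clock: 14.75
tcp_pos: [0.5121, -0.2768, 0.0849]
ee_rot: [0.467, 0.531, -0.467, 0.531]
ft_force: [-1.0, -0.0, 7.5]
width: 0.015
```

>>> apply_moves --rows '[{"xyz": [0.0005, 0, 0], "angular": [0, 0, 0]}, {"xyz": [0.0003, 0, 0], "angular": [0, 0, 0]}, {"xyz": [0, 0, 0], "angular": [0, 0, 0]}]'

```text
clock: 15.0
tcp_pos: [0.5121, -0.2768, 0.0841]
ee_rot: [0.467, 0.531, -0.467, 0.531]
ft_force: [-1.0, 0.5, 6.4]
width: 0.0153
```

```bash
python3 - <<'E'
from h import *
delta((.5116,-.2767,.1),7.3)
s=r.snapshot('wrist');save('w10c',cv2.resize(s['image'][190:290,255:375],None,fx=6,fy=6,interpolation=cv2.INTER_CUBIC))
c=r.snapshot('scene');save('s10',cv2.resize(c['image'][100:200,240:360],None,fx=6,fy=6,interpolation=cv2.INTER_CUBIC))
E
```

```text
clk 15.0 tcp [ 0.5121 -0.2768  0.0841] w 0.0153 F [-1.    0.47  6.37] toolY deg 7.28 down err [ 3.e-04 -2.e-04 -1.e+00]
shift tool [-15.9  -0.5  -0.1]
turn [-0.02  0.01 -0.01]
```

View pics/w10c.png

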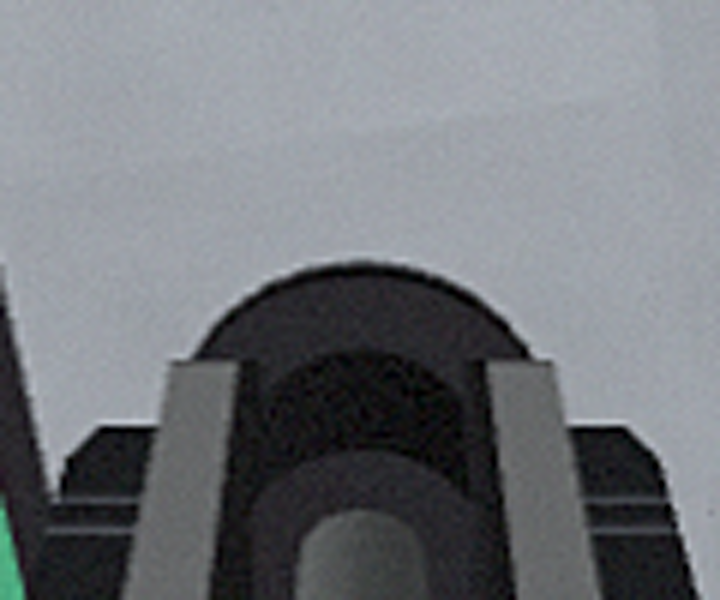

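View pics/s10.png

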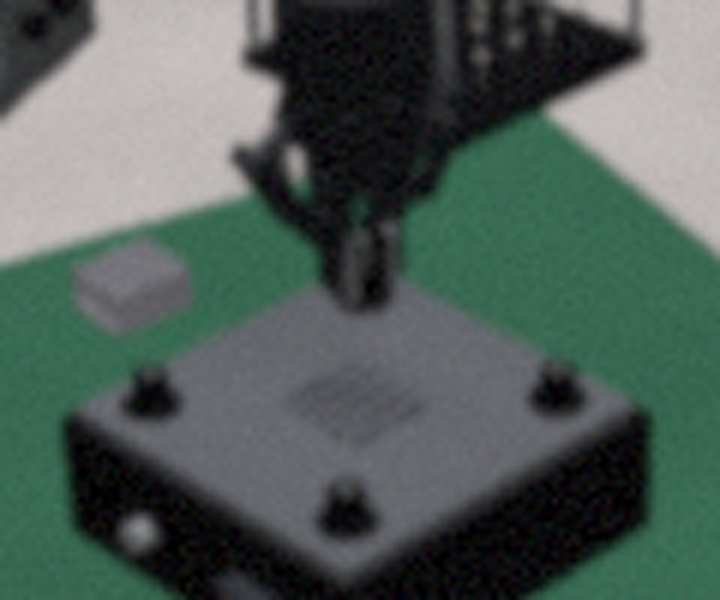

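The flange lies on the cover, and the other three rivets have sunk in the picture (front one from crop row 500 to 512), so the cover is settling. I'll press on until the force rises.

>>> apply_moves --rows '[{"xyz": [0.0005, 0, 0], "angular": [0, 0, 0]}, {"xyz": [0.0005, 0, 0], "angular": [0, 0, 0]}, {"xyz": [0, 0, 0], "angular": [0, 0, 0]}]'

```text
clock: 15.35
tcp_pos: [0.5121, -0.2768, 0.0831]
ee_rot: [0.467, 0.531, -0.467, 0.531]
ft_force: [-0.3, 0.6, 7.0]
width: 0.0155
```

>>> apply_moves --rows '[{"xyz": [0.0005, 0, 0], "angular": [0, 0, 0]}, {"xyz": [0.0003, 0, 0], "angular": [0, 0, 0]}, {"xyz": [0, 0, 0], "angular": [0, 0, 0]}]'

```text
clock: 15.6
tcp_pos: [0.5121, -0.2768, 0.0823]
ee_rot: [0.467, 0.531, -0.467, 0.531]
ft_force: [-0.1, 0.6, 6.3]
width: 0.0158
```

>>> apply_moves --rows '[{"xyz": [0.0005, 0, 0], "angular": [0, 0, 0]}, {"xyz": [0.0003, 0, 0], "angular": [0, 0, 0]}, {"xyz": [0, 0, 0], "angular": [0, 0, 0]}]'

```text
clock: 15.85
tcp_pos: [0.5121, -0.2768, 0.0815]
ee_rot: [0.467, 0.531, -0.467, 0.531]
ft_force: [0.1, -0.1, 6.6]
width: 0.0154
```

>>> apply_moves --rows '[{"xyz": [0.0005, 0, 0], "angular": [0, 0, 0]}, {"xyz": [0.0003, 0, 0], "angular": [0, 0, 0]}, {"xyz": [0, 0, 0], "angular": [0, 0, 0]}]'

```text
clock: 16.1
tcp_pos: [0.5121, -0.2768, 0.0807]
ee_rot: [0.467, 0.531, -0.467, 0.531]
ft_force: [-1.4, -0.6, 6.3]
width: 0.0154
```

>>> apply_moves --rows '[{"xyz": [0.0005, 0, 0], "angular": [0, 0, 0]}, {"xyz": [0.0003, 0, 0], "angular": [0, 0, 0]}, {"xyz": [0, 0, 0], "angular": [0, 0, 0]}]'

```text
clock: 16.35
tcp_pos: [0.5121, -0.2768, 0.0799]
ee_rot: [0.467, 0.531, -0.467, 0.531]
ft_force: [-0.8, 0.3, 7.7]
width: 0.0153
```

>>> apply_moves --rows '[{"xyz": [0.0005, 0, 0], "angular": [0, 0, 0]}, {"xyz": [0.0003, 0, 0], "angular": [0, 0, 0]}, {"xyz": [0, 0, 0], "angular": [0, 0, 0]}]'

```text
clock: 16.6
tcp_pos: [0.5121, -0.2768, 0.0793]
ee_rot: [0.467, 0.531, -0.467, 0.531]
ft_force: [-1.5, 0.9, 9.4]
width: 0.0154
```

Seating is complete: the force has begun to rise on the spring (9.4 N). One small push more, then release and look.

>>> apply_moves --rows '[{"xyz": [0.0005, 0, 0], "angular": [0, 0, 0]}, {"xyz": [0, 0, 0], "angular": [0, 0, 0]}]'

```text
clock: 16.77
tcp_pos: [0.5121, -0.2768, 0.0789]
ee_rot: [0.467, 0.531, -0.467, 0.531]
ft_force: [-2.0, 1.2, 10.3]
width: 0.0154
```

>>> apply_moves --rows '[{"xyz": [0, 0, 0], "angular": [0, 0, 0]}, {"xyz": [0, 0, 0], "angular": [0, 0, 0]}, {"xyz": [0, 0, 0], "angular": [0, 0, 0]}, {"xyz": [0, 0, 0], "angular": [0, 0, 0]}]' --gripper 0.034

```text
clock: 17.1
tcp_pos: [0.5116, -0.2765, 0.0778]
ee_rot: [0.467, 0.531, -0.467, 0.53]
ft_force: [-1.2, -0.1, 0.6]
width: 0.0337
```

>>> apply_moves --rows '[{"xyz": [-0.008, 0, 0], "angular": [0, 0, 0]}, {"xyz": [-0.02, 0, 0], "angular": [0, 0, 0]}, {"xyz": [-0.02, 0, 0], "angular": [0, 0, 0]}, {"xyz": [-0.01, 0, 0], "angular": [0, 0, 0]}, {"xyz": [0, 0, 0], "angular": [0, 0, 0]}, {"xyz": [0, 0, 0], "angular": [0, 0, 0]}]'

```text
clock: 17.6
tcp_pos: [0.5119, -0.2767, 0.1363]
ee_rot: [0.467, 0.531, -0.467, 0.531]
ft_force: [0.6, 0.0, -0.9]
width: 0.0344
```

```bash
python3 - <<'E'
from h import *
import pickle
delta((.5121,-.2768,.1),7.3)
st=r.sense();s=r.snapshot('wrist');save('w11c',cv2.resize(s['image'][150:300,215:415],None,fx=4,fy=4,interpolation=cv2.INTER_CUBIC));pickle.dump((s,st),open('w11.pkl','wb'))
c=r.snapshot('scene');save('s11',cv2.resize(c['image'][100:200,240:360],None,fx=6,fy=6,interpolation=cv2.INTER_CUBIC))
E
```

```text
clk 17.6 tcp [ 0.5119 -0.2767  0.1363] w 0.0344 F [ 0.63  0.   -0.87] toolY deg 7.27 down err [ 3.e-04 -2.e-04 -1.e+00]
shift tool [36.3  0.2  0.1]
turn [-0.03  0.01 -0.01]
```

View pics/w11c.png

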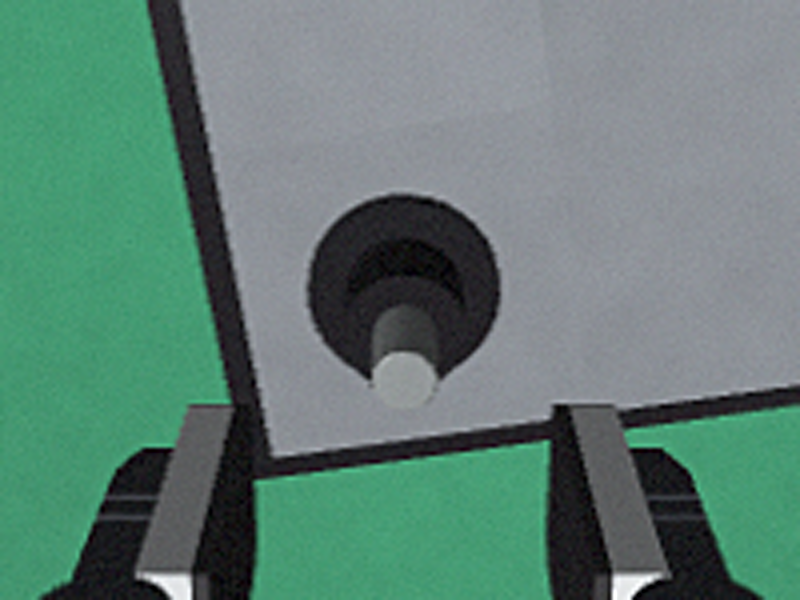

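View pics/s11.png

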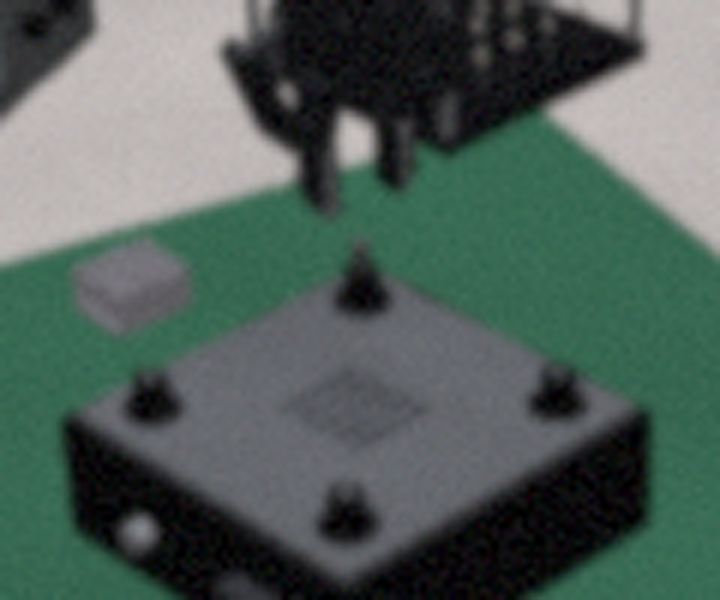

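The rivet is seated, with its flange flat on the cover and its pin still up (wrist crop 403,378; scene crop 360,250). Now I'll close the fingers and press the pin with their tips.

>>> apply_moves --rows '[{"xyz": [0, 0.0002, 0], "angular": [0, 0, 0]}, {"xyz": [0, 0, 0], "angular": [0, 0, 0]}, {"xyz": [0, 0, 0], "angular": [0, 0, 0]}, {"xyz": [0, 0, 0], "angular": [0, 0, 0]}, {"xyz": [0, 0, 0], "angular": [0, 0, 0]}, {"xyz": [0, 0, 0], "angular": [0, 0, 0]}]' --gripper 0.0

```text
clock: 18.2
tcp_pos: [0.5122, -0.2767, 0.1363]
ee_rot: [0.467, 0.531, -0.467, 0.531]
ft_force: [0.1, -1.0, 0.7]
width: -0.0
```

>>> apply_moves --rows '[{"xyz": [0.008, 0, 0], "angular": [0, 0, 0]}, {"xyz": [0.008, 0, 0], "angular": [0, 0, 0]}, {"xyz": [0.004, 0, 0], "angular": [0, 0, 0]}, {"xyz": [0.002, 0, 0], "angular": [0, 0, 0]}, {"xyz": [0, 0, 0], "angular": [0, 0, 0]}, {"xyz": [0, 0, 0], "angular": [0, 0, 0]}]'

```text
clock: 18.7
tcp_pos: [0.5122, -0.2767, 0.1143]
ee_rot: [0.467, 0.531, -0.467, 0.531]
ft_force: [0.3, 0.4, -0.4]
width: 0.0
```

```bash
python3 - <<'E'
from h import *
import pickle
delta((.5121,-.2768,.1),7.3)
st=r.sense();s=r.snapshot('wrist');save('w12c',cv2.resize(s['image'][180:330,215:415],None,fx=4,fy=4,interpolation=cv2.INTER_CUBIC))
E
```

```text
clk 18.7 tcp [ 0.5122 -0.2767  0.1143] w 0.0 F [ 0.33  0.41 -0.45] toolY deg 7.27 down err [-1.e-04  1.e-04 -1.e+00]
shift tool [14.3 -0.1  0.1]
turn [-0.03 -0.    0.  ]
```

View pics/w12c.png

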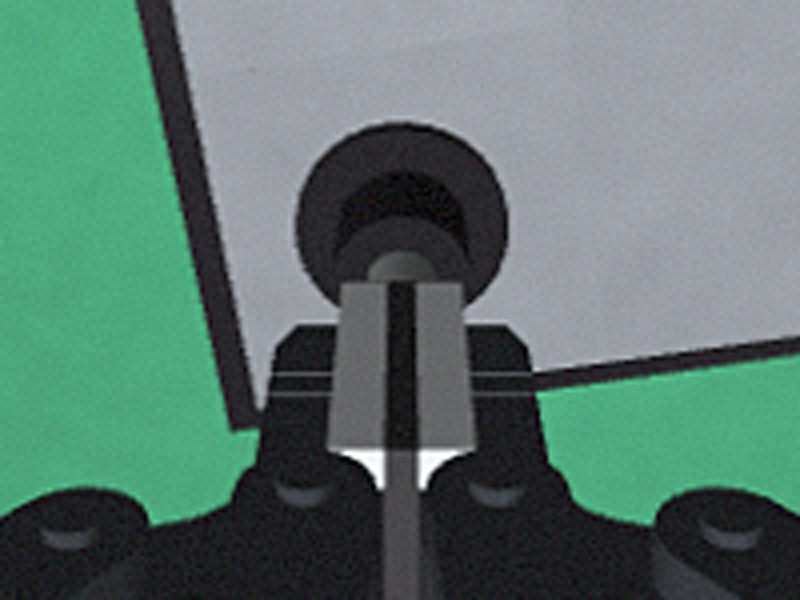

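The closed tips (crop 400,365) line up with the pin (400,265) and are wider than it. Pressing in small steps.

>>> apply_moves --rows '[{"xyz": [0.002, 0, 0], "angular": [0, 0, 0]}, {"xyz": [0.002, 0, 0], "angular": [0, 0, 0]}, {"xyz": [0.002, 0, 0], "angular": [0, 0, 0]}, {"xyz": [0, 0, 0], "angular": [0, 0, 0]}]'

```text
clock: 19.08
tcp_pos: [0.5126, -0.277, 0.1092]
ee_rot: [0.467, 0.53, -0.467, 0.531]
ft_force: [-0.9, 0.4, 10.1]
width: 0.0001
```

>>> apply_moves --rows '[{"xyz": [0.001, 0, 0], "angular": [0, 0, 0]}, {"xyz": [0.001, 0, 0], "angular": [0, 0, 0]}, {"xyz": [0, 0, 0], "angular": [0, 0, 0]}]'

```text
clock: 19.33
tcp_pos: [0.5127, -0.2771, 0.1075]
ee_rot: [0.467, 0.53, -0.467, 0.531]
ft_force: [-1.4, 0.7, 11.1]
width: -0.0001
```

>>> apply_moves --rows '[{"xyz": [0.001, 0, 0], "angular": [0, 0, 0]}, {"xyz": [0.001, 0, 0], "angular": [0, 0, 0]}, {"xyz": [0, 0, 0], "angular": [0, 0, 0]}]'

```text
clock: 19.58
tcp_pos: [0.5127, -0.277, 0.1055]
ee_rot: [0.467, 0.53, -0.467, 0.531]
ft_force: [-1.8, 0.1, 11.4]
width: 0.0002
```

>>> apply_moves --rows '[{"xyz": [0.0006, 0, 0], "angular": [0, 0, 0]}, {"xyz": [0.0006, 0, 0], "angular": [0, 0, 0]}, {"xyz": [0, 0, 0], "angular": [0, 0, 0]}]'

```text
clock: 19.83
tcp_pos: [0.5127, -0.2771, 0.1044]
ee_rot: [0.467, 0.53, -0.467, 0.531]
ft_force: [-2.2, 0.8, 10.8]
width: 0.0003
```

>>> apply_moves --rows '[{"xyz": [0.0006, 0, 0], "angular": [0, 0, 0]}, {"xyz": [0.0006, 0, 0], "angular": [0, 0, 0]}, {"xyz": [0, 0, 0], "angular": [0, 0, 0]}]'

```text
clock: 20.08
tcp_pos: [0.5127, -0.2771, 0.1032]
ee_rot: [0.467, 0.53, -0.467, 0.531]
ft_force: [-1.2, 2.3, 11.4]
width: 0.0002
```

>>> apply_moves --rows '[{"xyz": [0.0005, 0, 0], "angular": [0, 0, 0]}, {"xyz": [0.0005, 0, 0], "angular": [0, 0, 0]}, {"xyz": [0, 0, 0], "angular": [0, 0, 0]}]'

```text
clock: 20.33
tcp_pos: [0.5127, -0.2771, 0.1022]
ee_rot: [0.467, 0.53, -0.467, 0.531]
ft_force: [-2.0, 0.5, 10.7]
width: 0.0002
```

```bash
python3 - <<'E'
from h import *
delta((.5121,-.2768,.1),7.3)
s=r.snapshot('wrist');save('w13c',cv2.resize(s['image'][180:330,215:415],None,fx=4,fy=4,interpolation=cv2.INTER_CUBIC))
c=r.snapshot('scene');save('s13',cv2.resize(c['image'][100:200,240:360],None,fx=6,fy=6,interpolation=cv2.INTER_CUBIC))
E
```

```text
clk 20.33 tcp [ 0.5127 -0.2771  0.1022] w 0.0002 F [-1.99  0.51 10.7 ] toolY deg 7.27 down err [ 0.0018 -0.0011 -1.    ]
shift tool [ 2.2 -0.5 -0.3]
turn [-0.03  0.08 -0.09]
```

View pics/w13c.png

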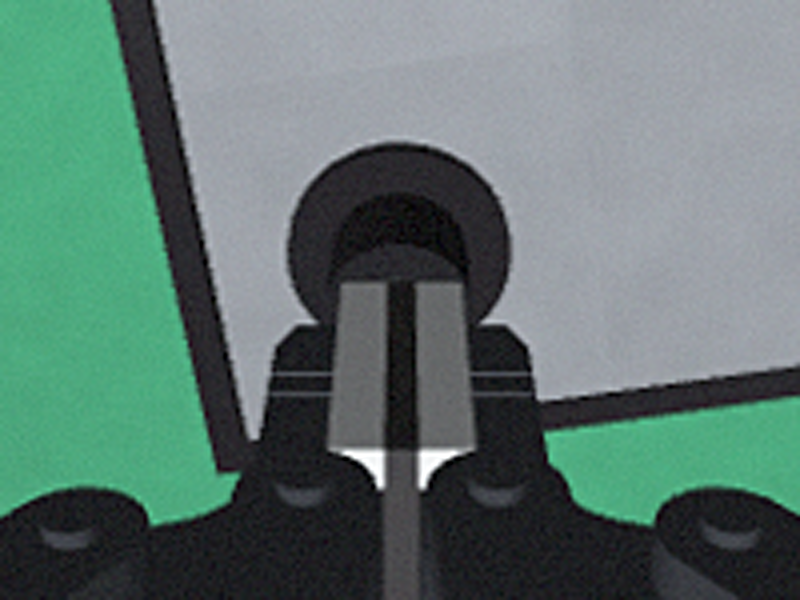

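View pics/s13.png

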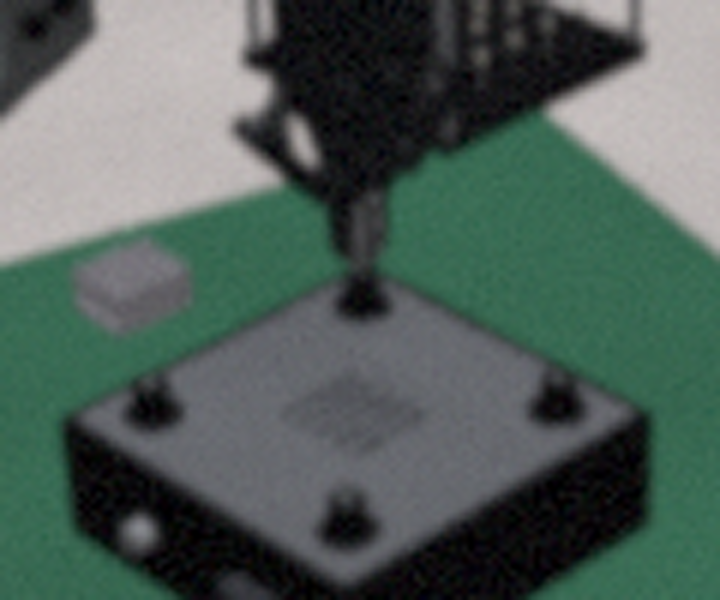

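There is still a little daylight between the tips and the collar, and the force is steady at 11 N. Continuing.

>>> apply_moves --rows '[{"xyz": [0.0005, 0, 0], "angular": [0, 0, 0]}, {"xyz": [0.0005, 0, 0], "angular": [0, 0, 0]}, {"xyz": [0, 0, 0], "angular": [0, 0, 0]}]'

```text
clock: 20.68
tcp_pos: [0.5127, -0.2771, 0.1012]
ee_rot: [0.467, 0.53, -0.467, 0.531]
ft_force: [-2.7, 2.0, 11.7]
width: 0.0
```

>>> apply_moves --rows '[{"xyz": [0.0005, 0, 0], "angular": [0, 0, 0]}, {"xyz": [0.0003, 0, 0], "angular": [0, 0, 0]}, {"xyz": [0, 0, 0], "angular": [0, 0, 0]}]'

```text
clock: 20.93
tcp_pos: [0.5128, -0.2771, 0.1007]
ee_rot: [0.467, 0.53, -0.467, 0.532]
ft_force: [-3.3, 0.1, 14.1]
width: -0.0001
```

>>> apply_moves --rows '[{"xyz": [0.0005, 0, 0], "angular": [0, 0, 0]}, {"xyz": [0.0003, 0, 0], "angular": [0, 0, 0]}, {"xyz": [0, 0, 0], "angular": [0, 0, 0]}]'

```text
clock: 21.18
tcp_pos: [0.5128, -0.2771, 0.1001]
ee_rot: [0.467, 0.53, -0.467, 0.532]
ft_force: [-3.9, 1.8, 15.6]
width: 0.0003
```

The force is rising past 11 N, so the tips are on the collar. A touch more to be sure, then back off and look.

>>> apply_moves --rows '[{"xyz": [0.0003, 0, 0], "angular": [0, 0, 0]}, {"xyz": [0, 0, 0], "angular": [0, 0, 0]}]'

```text
clock: 21.35
tcp_pos: [0.5128, -0.2771, 0.0998]
ee_rot: [0.467, 0.53, -0.467, 0.532]
ft_force: [-3.3, 1.5, 15.9]
width: -0.0
```

>>> apply_moves --rows '[{"xyz": [-0.003, 0, 0], "angular": [0, 0, 0]}, {"xyz": [-0.01, 0, 0], "angular": [0, 0, 0]}, {"xyz": [-0.02, 0, 0], "angular": [0, 0, 0]}, {"xyz": [-0.015, 0, 0], "angular": [0, 0, 0]}, {"xyz": [0, 0, 0], "angular": [0, 0, 0]}, {"xyz": [0, 0, 0], "angular": [0, 0, 0]}]'

```text
clock: 21.85
tcp_pos: [0.5124, -0.2768, 0.1467]
ee_rot: [0.467, 0.53, -0.467, 0.531]
ft_force: [-0.3, 0.3, -0.9]
width: 0.0002
```

```bash
python3 - <<'E'
from h import *
delta((.5121,-.2768,.1),7.3)
s=r.snapshot('wrist');save('w14',s['image']);save('w14c',cv2.resize(s['image'][150:300,215:415],None,fx=4,fy=4,interpolation=cv2.INTER_CUBIC))
c=r.snapshot('scene');save('s14',cv2.resize(c['image'][100:200,240:360],None,fx=6,fy=6,interpolation=cv2.INTER_CUBIC))
E
```

```text
clk 21.85 tcp [ 0.5124 -0.2768  0.1467] w 0.0002 F [-0.3   0.25 -0.93] toolY deg 7.27 down err [ 1.2e-03 -7.0e-04 -1.0e+00]
shift tool [46.7 -0.3 -0.1]
turn [-0.03  0.05 -0.06]
```

View pics/w14c.png

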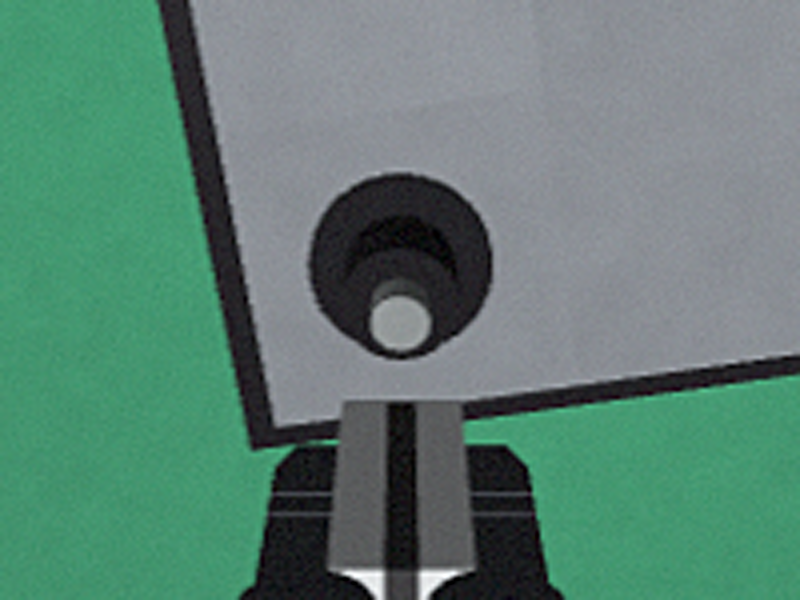

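View pics/s14.png

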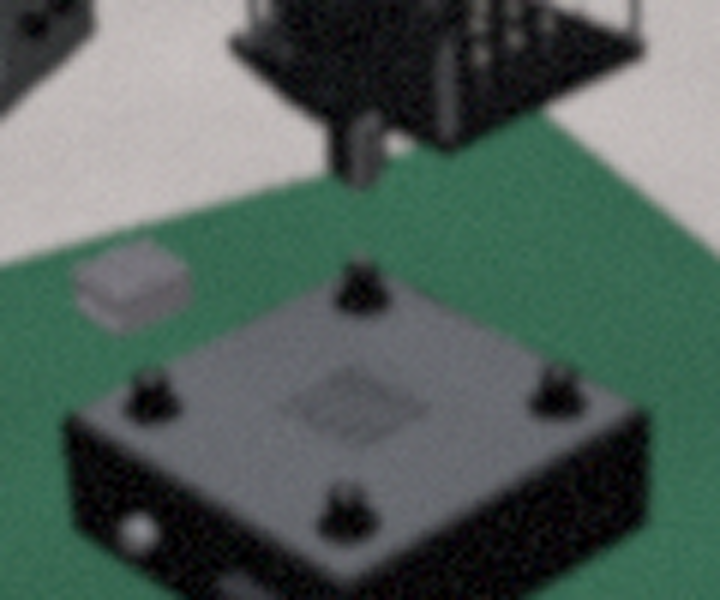

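View pics/w14.png

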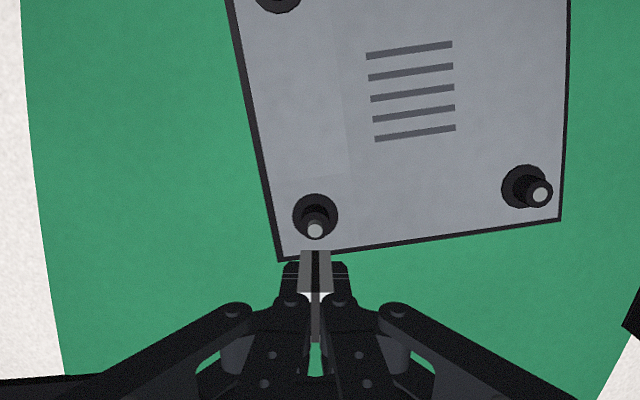

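The wrist view still shows a bit of pin shaft above the collar (crop 400,285 to 400,324). The finished rivet at (540,194) shows none. I'll view it from the side before deciding.

>>> apply_moves --rows '[{"xyz": [0, 0.03, -0.015], "angular": [0, 0, 0]}, {"xyz": [0.01, 0.03, -0.015], "angular": [0, 0, 0]}, {"xyz": [0.01, 0.02, 0], "angular": [0, 0, 0]}, {"xyz": [0, 0, 0], "angular": [0, 0, 0]}, {"xyz": [0, 0, 0], "angular": [0, 0, 0]}]'

```text
clock: 22.37
tcp_pos: [0.5876, -0.2361, 0.1241]
ee_rot: [0.467, 0.532, -0.467, 0.53]
ft_force: [0.0, -0.7, 0.4]
width: 0.0001
```

```bash
python3 - <<'E'
from h import *
import pickle
delta((.5121,-.2768,.1),7.3)
st=r.sense();s=r.snapshot('wrist');save('w15',s['image']);pickle.dump((s,st),open('w15.pkl','wb'))
E
```

```text
clk 22.37 tcp [ 0.5876 -0.2361  0.1241] w 0.0001 F [ 0.05 -0.67  0.43] toolY deg 7.34 down err [-0.0029  0.0013 -1.    ]
shift tool [ 24.2 -80.   30.7]
turn [ 0.04 -0.09  0.15]
```

View pics/w15.png

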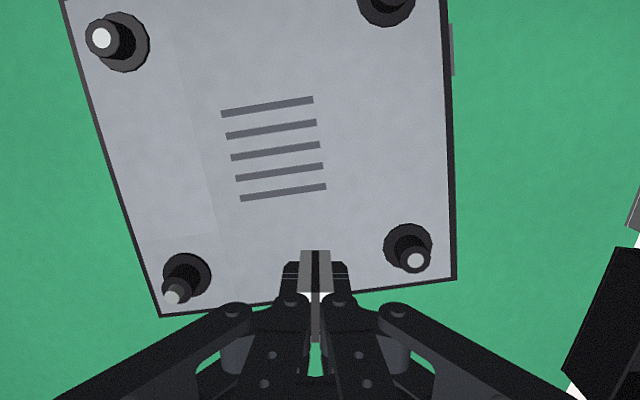

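```bash
python3 - <<'E'
from h import *
import pickle
s,st=pickle.load(open('w15.pkl','rb'));im=s['image']
a=im[245:310,150:220];b=im[215:280,375:445]
save('w15c',cv2.resize(np.hstack([a,b]),None,fx=5.7,fy=5.7,interpolation=cv2.INTER_CUBIC))
T=camT(s,st)
for n,P in (('ours',(.5123,-.2768)),):
    for z in(.078,.094,.0965,.099,.102): print(z,proj(s,T,(P[0],P[1],z)))
E
```

```text
0.078 [187.35890409 275.26981424]
0.094 [177.899152  289.1086553]
0.0965 [176.29890156 291.45373925]
0.099 [174.66266194 293.85279812]
0.102 [172.65003045 296.80545011]
```

View pics/w15c.png

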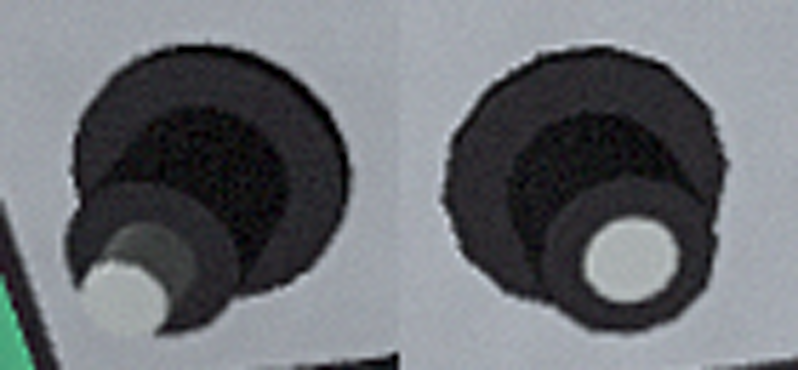

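From the side, the pin is clearly still raised about 5 mm: pin (125,300) off-centre of the collar top (152,258) in the left half. The finished one in the right half is flush. I'll press it again, watching the force.

>>> apply_moves --rows '[{"xyz": [-0.01, -0.02, 0], "angular": [0, 0, 0]}, {"xyz": [0, -0.03, 0.015], "angular": [0, 0, 0]}, {"xyz": [0, -0.03, 0.015], "angular": [0, 0, 0]}, {"xyz": [0, 0, 0], "angular": [0, 0, 0]}, {"xyz": [0.01, 0, 0], "angular": [0, 0, 0]}, {"xyz": [0.01, 0, 0], "angular": [0, 0, 0]}, {"xyz": [0, 0, 0], "angular": [0, 0, 0]}, {"xyz": [0, 0, 0], "angular": [0, 0, 0]}]'

```text
clock: 23.08
tcp_pos: [0.5122, -0.276, 0.1149]
ee_rot: [0.467, 0.532, -0.467, 0.53]
ft_force: [-0.6, 0.2, -0.1]
width: 0.0004
```

```bash
python3 - <<'E'
from h import *
import pickle
delta((.5122,-.2768,.105),7.3)
st=r.sense();s=r.snapshot('wrist');save('w16c',cv2.resize(s['image'][180:330,215:415],None,fx=4,fy=4,interpolation=cv2.INTER_CUBIC))
E
```

```text
clk 23.08 tcp [ 0.5122 -0.276   0.1149] w 0.0004 F [-0.63  0.2  -0.05] toolY deg 7.31 down err [-0.0017  0.0011 -1.    ]
shift tool [ 9.9 -0.1  0.8]
turn [ 0.01 -0.07  0.09]
```

View pics/w16c.png

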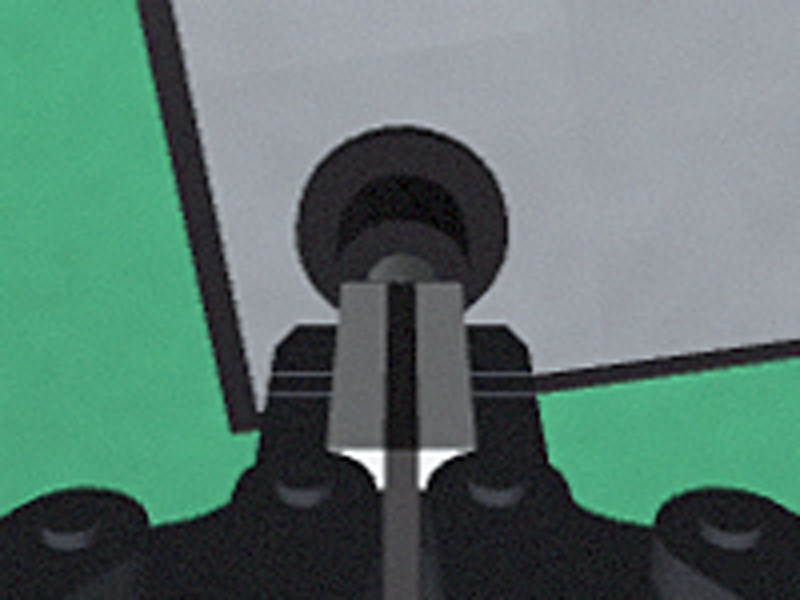

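>>> apply_moves --rows '[{"xyz": [0.003, 0, -0.0015], "angular": [0, 0, 0]}, {"xyz": [0.003, 0, 0], "angular": [0, 0, 0]}, {"xyz": [0.003, 0, 0], "angular": [0, 0, 0]}, {"xyz": [0, 0, 0], "angular": [0, 0, 0]}, {"xyz": [0, 0, 0], "angular": [0, 0, 0]}]'

```text
clock: 23.55
tcp_pos: [0.512, -0.2752, 0.1069]
ee_rot: [0.467, 0.531, -0.467, 0.531]
ft_force: [0.0, -0.2, 0.8]
width: 0.0002
```

>>> apply_moves --rows '[{"xyz": [0.0008, 0, 0], "angular": [0, 0, 0]}, {"xyz": [0.0006, 0, 0], "angular": [0, 0, 0]}, {"xyz": [0, 0, 0], "angular": [0, 0, 0]}]'

```text
clock: 23.8
tcp_pos: [0.512, -0.2752, 0.1057]
ee_rot: [0.467, 0.531, -0.467, 0.531]
ft_force: [0.7, -0.4, -0.4]
width: 0.0001
```

>>> apply_moves --rows '[{"xyz": [0.0007, 0, 0], "angular": [0, 0, 0]}, {"xyz": [0.0005, 0, 0], "angular": [0, 0, 0]}, {"xyz": [0, 0, 0], "angular": [0, 0, 0]}]'

```text
clock: 24.05
tcp_pos: [0.5121, -0.2753, 0.1046]
ee_rot: [0.467, 0.531, -0.467, 0.531]
ft_force: [-0.8, -0.1, 1.7]
width: 0.0001
```

>>> apply_moves --rows '[{"xyz": [0.0007, 0, 0], "angular": [0, 0, 0]}, {"xyz": [0.0005, 0, 0], "angular": [0, 0, 0]}, {"xyz": [0, 0, 0], "angular": [0, 0, 0]}]'

```text
clock: 24.3
tcp_pos: [0.5121, -0.2753, 0.1035]
ee_rot: [0.467, 0.531, -0.467, 0.531]
ft_force: [-0.4, -0.3, 5.0]
width: -0.0001
```

>>> apply_moves --rows '[{"xyz": [0.0007, 0, 0], "angular": [0, 0, 0]}, {"xyz": [0.0005, 0, 0], "angular": [0, 0, 0]}, {"xyz": [0, 0, 0], "angular": [0, 0, 0]}]'

```text
clock: 24.55
tcp_pos: [0.5122, -0.2754, 0.1025]
ee_rot: [0.467, 0.53, -0.467, 0.531]
ft_force: [-1.4, -0.1, 7.4]
width: 0.0004
```

>>> apply_moves --rows '[{"xyz": [0.0007, 0, 0], "angular": [0, 0, 0]}, {"xyz": [0.0003, 0, 0], "angular": [0, 0, 0]}, {"xyz": [0, 0, 0], "angular": [0, 0, 0]}]'

```text
clock: 24.8
tcp_pos: [0.5123, -0.2754, 0.1018]
ee_rot: [0.467, 0.53, -0.467, 0.531]
ft_force: [-3.1, 1.7, 10.1]
width: 0.0003
```

>>> apply_moves --rows '[{"xyz": [0.0006, 0, 0], "angular": [0, 0, 0]}, {"xyz": [0.0004, 0, 0], "angular": [0, 0, 0]}, {"xyz": [0, 0, 0], "angular": [0, 0, 0]}]'

```text
clock: 25.05
tcp_pos: [0.5123, -0.2754, 0.1011]
ee_rot: [0.467, 0.53, -0.467, 0.531]
ft_force: [-2.3, 1.1, 11.6]
width: 0.0001
```

>>> apply_moves --rows '[{"xyz": [0.0006, 0, 0], "angular": [0, 0, 0]}, {"xyz": [0.0004, 0, 0], "angular": [0, 0, 0]}, {"xyz": [0, 0, 0], "angular": [0, 0, 0]}]'

```text
clock: 25.3
tcp_pos: [0.5124, -0.2755, 0.1003]
ee_rot: [0.467, 0.53, -0.467, 0.531]
ft_force: [-3.8, 2.6, 13.8]
width: 0.0001
```

```bash
python3 - <<'E'
from h import *
delta((.5122,-.2768,.105),7.3);print(r.sense()['wrist_torque'])
s=r.snapshot('wrist');save('w17c',cv2.resize(s['image'][180:330,215:415],None,fx=4,fy=4,interpolation=cv2.INTER_CUBIC))
E
```

```text
clk 25.3 tcp [ 0.5124 -0.2755  0.1003] w 0.0001 F [-3.79  2.65 13.83] toolY deg 7.27 down err [ 1.3e-03 -9.0e-04 -1.0e+00]
shift tool [-4.7 -0.3  1.3]
turn [-0.03  0.06 -0.07]
[0.32432689 0.67989166 0.02337926]
```

View pics/w17c.png

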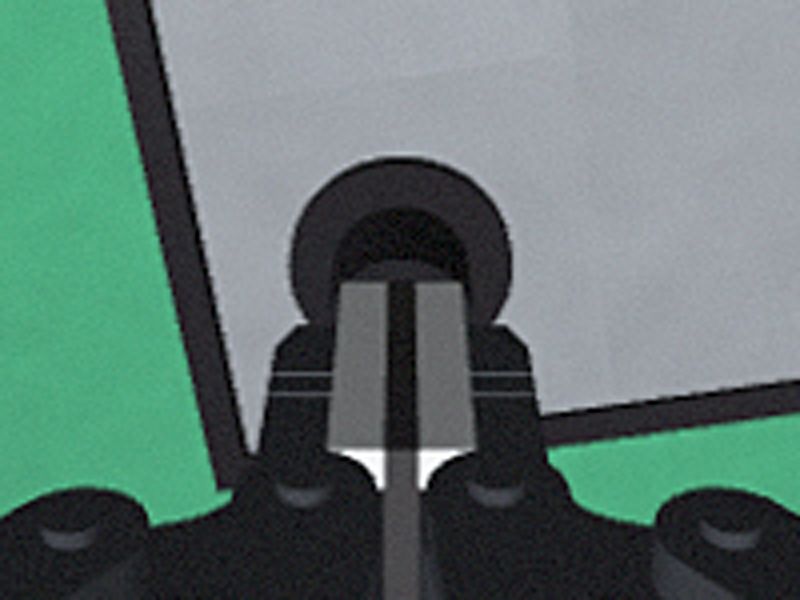

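>>> apply_moves --rows '[{"xyz": [0.0005, 0, 0], "angular": [0, 0, 0]}, {"xyz": [0.0005, 0, 0], "angular": [0, 0, 0]}, {"xyz": [0, 0, 0], "angular": [0, 0, 0]}]'

```text
clock: 25.6
tcp_pos: [0.5124, -0.2755, 0.0996]
ee_rot: [0.467, 0.53, -0.467, 0.531]
ft_force: [-4.4, 2.6, 16.8]
width: -0.0001
```

>>> apply_moves --rows '[{"xyz": [0.0005, 0, 0], "angular": [0, 0, 0]}, {"xyz": [0, 0, 0], "angular": [0, 0, 0]}, {"xyz": [0, 0, 0], "angular": [0, 0, 0]}]'

```text
clock: 25.85
tcp_pos: [0.5125, -0.2755, 0.0993]
ee_rot: [0.467, 0.53, -0.467, 0.531]
ft_force: [-5.2, 2.3, 18.4]
width: -0.0002
```

No movement at 18.4 N, so this is a hard stop. I'm backing off and working out what it is before pressing any more.

>>> apply_moves --rows '[{"xyz": [-0.003, 0, 0], "angular": [0, 0, 0]}, {"xyz": [-0.01, 0, 0], "angular": [0, 0, 0]}, {"xyz": [-0.02, 0, 0], "angular": [0, 0, 0]}, {"xyz": [-0.02, 0, 0], "angular": [0, 0, 0]}, {"xyz": [0, 0, 0], "angular": [0, 0, 0]}, {"xyz": [0, 0, 0], "angular": [0, 0, 0]}]'

```text
clock: 26.35
tcp_pos: [0.5123, -0.2754, 0.1514]
ee_rot: [0.467, 0.53, -0.467, 0.531]
ft_force: [0.4, 0.2, -0.5]
width: -0.0001
```

```bash
python3 - <<'E'
from h import *
import pickle
st=r.sense();s=r.snapshot('wrist');save('w18',s['image']);pickle.dump((s,st),open('w18.pkl','wb'))
save('w18c',cv2.resize(np.hstack([s['image'][175:255,275:355],s['image'][145:225,475:555]]),None,fx=5,fy=5,interpolation=cv2.INTER_CUBIC))
delta((.5122,-.2768,.105),7.3)
K=np.array(s['camera_matrix']);M=np.array(s['mount'])
for x in(0.005,0,-.005,-.01,-.04): 
  for z in(-.011,): print('tip',x,z,[np.round(proj(s,M,(x,y,z)),1) for y in(-.008,.008)])
E
```

```text
clk 26.4 tcp [ 0.5119 -0.2751  0.1503] w -0.0001 F [ 1.   -0.55 -0.35] toolY deg 7.27 down err [-2.e-04  1.e-04 -1.e+00]
shift tool [45.3  0.1  1.7]
turn [-0.03 -0.01  0.01]
tip 0.005 -0.011 [array([296.6, 242.8]), array([330.6, 242.8])]
tip 0 -0.011 [array([296.1, 247.5]), array([331.1, 247.4])]
tip -0.005 -0.011 [array([295.5, 252.4]), array([331.6, 252.4])]
tip -0.01 -0.011 [array([294.9, 257.6]), array([332.1, 257.6])]
tip -0.04 -0.011 [array([290.2, 297.5]), array([336.2, 297.5])]
```

View pics/w18c.png

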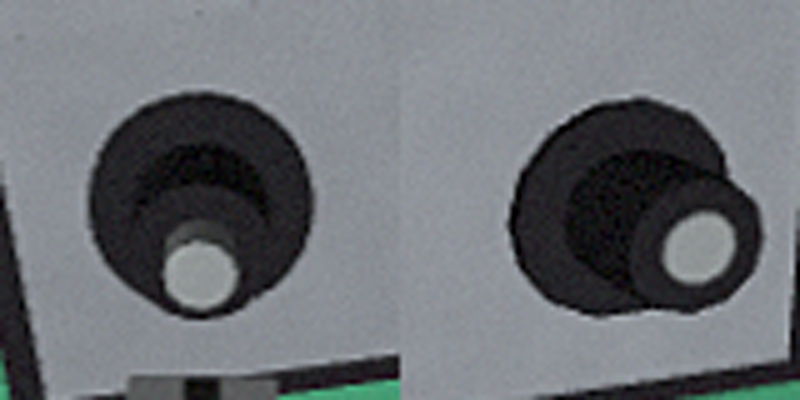

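```bash
python3 - <<'E'
from h import *
import pickle
s,st=pickle.load(open('w18.pkl','rb'));T=camT(s,st)
# flange circles: ours centre crop(201,204) ; finished centre (619,208)
a=(275+201/5-.4,175+204/5-.4);b=(475+(619-400)/5-.4,145+208/5-.4)
print(a,b)
for z in(.070,.075,.08,.085): print(z,np.linalg.norm((onz(s,T,a,z)-onz(s,T,b,z))[:2]).round(4),onz(s,T,a,z).round(4))
# pin disc centres
p=(275+200/5-.4,175+275/5-.4)
o,d=ray(s,T,p)
xy=onz(s,T,a,.078)
for z in(.094,.098,.102,.106,.110): print(z,onz(s,T,p,z).round(4))
c=r.snapshot('scene');pickle.dump(c,open('s18.pkl','wb'));save('s18',cv2.resize(c['image'][125:205,250:350],None,fx=8,fy=7,interpolation=cv2.INTER_CUBIC))
t=r.snapshot('top');save('t18',cv2.resize(t['image'][165:265,320:420],None,fx=6,fy=6,interpolation=cv2.INTER_CUBIC))
E
```

```text
(314.8, 215.4) (518.4, 186.2)
0.07 0.1426 [ 0.5133 -0.279   0.07  ]
0.075 0.1395 [ 0.5131 -0.2771  0.075 ]
0.08 0.1363 [ 0.5128 -0.2753  0.08  ]
0.085 0.1331 [ 0.5126 -0.2734  0.085 ]
0.094 [ 0.5133 -0.2796  0.094 ]
0.098 [ 0.513  -0.2779  0.098 ]
0.102 [ 0.5128 -0.2762  0.102 ]
0.106 [ 0.5126 -0.2746  0.106 ]
0.11 [ 0.5124 -0.2729  0.11  ]
```

View pics/s18.png

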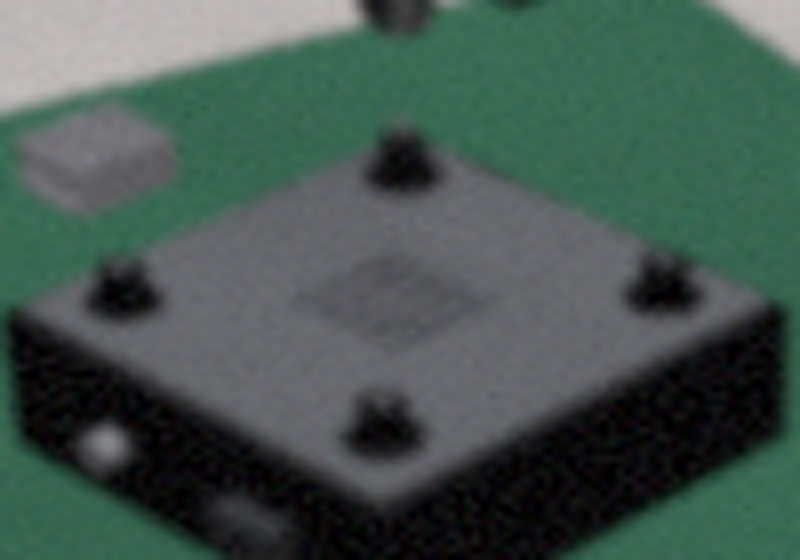

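```bash
python3 - <<'E'
from h import *
import pickle
from scipy.optimize import minimize_scalar
def hgt(f,fl,zf,top):
    s,st=pickle.load(open(f,'rb'));T=camT(s,st);B=onz(s,T,fl,zf)
    g=lambda h:np.linalg.norm(proj(s,T,B+[0,0,h])-top)
    m=minimize_scalar(g,bounds=(0,.06),method='bounded');return round(m.x*1000,1),round(m.fun,1)
print('w2 rivet pin',hgt('w2.pkl',(317.0,187.6),.037,(317.7,199.5)))
print('w2 blueL',hgt('w2.pkl',(214,118),.01,(202,122.5)))
print('w2 screw knob(16)',hgt('w2.pkl',(285+(590-390)/6-.4,230+172/6-.4),.037,(285+(587-390)/6-.4,230+218/6-.4)))
c=lambda x,y,x0,y0,k:(x0+x/k-.4,y0+y/k-.4)
print('w3',hgt('w3.pkl',c(397,114,215,200,4),.037,c(397,215,215,200,4)))
print('w4',hgt('w4.pkl',c(406,262,215,200,4),.037,c(406,430,215,200,4)))
print('w11',hgt('w11.pkl',c(404,290,215,150,4),.079,c(404,378,215,150,4)))
print('w15 now',hgt('w15.pkl',c(212,170,150,245,5.7),.079,c(125,300,150,245,5.7)),'collar',hgt('w15.pkl',c(212,170,150,245,5.7),.079,c(152,258,150,245,5.7)))
print('w15 fin',hgt('w15.pkl',c(587-399,175,375,215,5.7),.079,c(632-399,260,375,215,5.7)))
print('w18 now',hgt('w18.pkl',c(201,204,275,175,5),.079,c(200,275,275,175,5)))
print('w18 fin',hgt('w18.pkl',c(619-400,208,475,145,5),.079,c(700-400,247,475,145,5)))
E
```

```text
w2 rivet pin (np.float64(32.6), np.float64(0.5))
w2 blueL (np.float64(34.0), np.float64(1.1))
w2 screw knob(16) (np.float64(14.1), np.float64(0.6))
w3 (np.float64(33.1), np.float64(0.1))
w4 (np.float64(33.0), np.float64(0.3))
w11 (np.float64(32.1), np.float64(0.1))
w15 now (np.float64(25.0), np.float64(0.4)) collar (np.float64(17.6), np.float64(0.1))
w15 fin (np.float64(18.7), np.float64(0.7))
w18 now (np.float64(24.4), np.float64(0.2))
w18 fin (np.float64(18.1), np.float64(0.2))
```

Across the views, pin height above the flange was 32.5 mm before the press and is 24.7 mm now. That is about 7.8 mm of travel, matching the full 8 mm stroke, yet the pin still stands above the collar. I'll try one more careful press below 20 N with the side load relieved, to see whether any travel is left.

>>> apply_moves --rows '[{"xyz": [0.015, -0.0008, 0.0008], "angular": [0, 0, 0]}, {"xyz": [0.015, 0, 0], "angular": [0, 0, 0]}, {"xyz": [0.01, 0, 0], "angular": [0, 0, 0]}, {"xyz": [0.004, 0, 0], "angular": [0, 0, 0]}, {"xyz": [0, 0, 0], "angular": [0, 0, 0]}, {"xyz": [0, 0, 0], "angular": [0, 0, 0]}]'

```text
clock: 27.0
tcp_pos: [0.5114, -0.2762, 0.1068]
ee_rot: [0.467, 0.531, -0.467, 0.531]
ft_force: [0.5, 0.5, -0.0]
width: -0.0003
```

>>> apply_moves --rows '[{"xyz": [0.001, 0, 0], "angular": [0, 0, 0]}, {"xyz": [0.001, 0, 0], "angular": [0, 0, 0]}, {"xyz": [0.001, 0, 0], "angular": [0, 0, 0]}, {"xyz": [0, 0, 0], "angular": [0, 0, 0]}]'

```text
clock: 27.33
tcp_pos: [0.5115, -0.2763, 0.104]
ee_rot: [0.467, 0.53, -0.467, 0.531]
ft_force: [-0.4, -0.5, 2.3]
width: 0.0002
```

>>> apply_moves --rows '[{"xyz": [0.0007, -0.0004, 0], "angular": [0, 0, 0]}, {"xyz": [0.0007, -0.0004, 0], "angular": [0, 0, 0]}, {"xyz": [0, 0, 0], "angular": [0, 0, 0]}]'

```text
clock: 27.58
tcp_pos: [0.5111, -0.2764, 0.1029]
ee_rot: [0.468, 0.53, -0.467, 0.531]
ft_force: [2.0, 0.5, 5.8]
width: -0.0
```

>>> apply_moves --rows '[{"xyz": [0.0007, 0, 0], "angular": [0, 0, 0]}, {"xyz": [0.0007, 0, 0], "angular": [0, 0, 0]}, {"xyz": [0, 0, 0], "angular": [0, 0, 0]}]'

```text
clock: 27.83
tcp_pos: [0.5113, -0.2764, 0.1018]
ee_rot: [0.468, 0.53, -0.467, 0.532]
ft_force: [1.3, 2.9, 9.5]
width: 0.0001
```

>>> apply_moves --rows '[{"xyz": [0.0007, 0, 0], "angular": [0, 0, 0]}, {"xyz": [0.0005, 0, 0], "angular": [0, 0, 0]}, {"xyz": [0, 0, 0], "angular": [0, 0, 0]}]'

```text
clock: 28.08
tcp_pos: [0.5114, -0.2765, 0.101]
ee_rot: [0.468, 0.53, -0.467, 0.532]
ft_force: [0.9, 1.2, 12.6]
width: 0.0001
```

>>> apply_moves --rows '[{"xyz": [0.0005, 0, 0], "angular": [0, 0, 0]}, {"xyz": [0.0005, 0, 0], "angular": [0, 0, 0]}, {"xyz": [0, 0, 0], "angular": [0, 0, 0]}]'

```text
clock: 28.33
tcp_pos: [0.5114, -0.2765, 0.1002]
ee_rot: [0.468, 0.53, -0.467, 0.532]
ft_force: [0.7, 2.5, 14.2]
width: 0.0001
```

>>> apply_moves --rows '[{"xyz": [0.0005, 0, 0], "angular": [0, 0, 0]}, {"xyz": [0.0005, 0, 0], "angular": [0, 0, 0]}, {"xyz": [0, 0, 0], "angular": [0, 0, 0]}, {"xyz": [0, 0, 0], "angular": [0, 0, 0]}]'

```text
clock: 28.67
tcp_pos: [0.5115, -0.2765, 0.0995]
ee_rot: [0.468, 0.53, -0.467, 0.532]
ft_force: [-1.2, 3.3, 17.1]
width: -0.0002
```

>>> apply_moves --rows '[{"xyz": [-0.003, 0, 0], "angular": [0, 0, 0]}, {"xyz": [-0.01, 0, 0], "angular": [0, 0, 0]}, {"xyz": [-0.02, 0, 0], "angular": [0, 0, 0]}, {"xyz": [-0.02, 0, 0], "angular": [0, 0, 0]}, {"xyz": [-0.01, -0.03, 0.02], "angular": [0, 0, 0]}, {"xyz": [0, -0.03, 0.02], "angular": [0, 0, 0]}, {"xyz": [0, 0, 0], "angular": [0, 0, 0]}, {"xyz": [0, 0, 0], "angular": [0, 0, 0]}]'

```text
clock: 29.33
tcp_pos: [0.455, -0.3244, 0.1608]
ee_rot: [0.468, 0.53, -0.468, 0.53]
ft_force: [0.5, 0.6, 0.2]
width: -0.0003
```

```bash
python3 - <<'E'
from h import *
import pickle
delta((.5122,-.2768,.105),7.3)
st=r.sense();s=r.snapshot('wrist');save('w19',s['image']);pickle.dump((s,st),open('w19.pkl','wb'))
c=r.snapshot('top');save('t19',cv2.resize(c['image'][165:265,205:425],None,fx=3.6,fy=3.6,interpolation=cv2.INTER_CUBIC))
E
```

```text
clk 29.33 tcp [ 0.455  -0.3244  0.1608] w -0.0003 F [0.5  0.58 0.22] toolY deg 7.13 down err [-2.e-04  1.e-04 -1.e+00]
shift tool [ 55.8  62.7 -40.1]
turn [-0.17 -0.01  0.01]
```

View pics/w19.png

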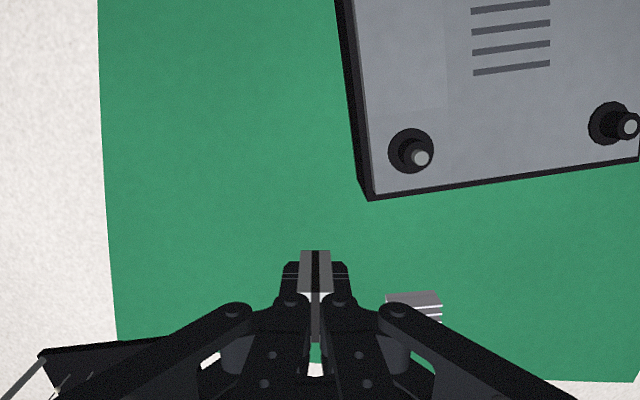

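View pics/t19.png

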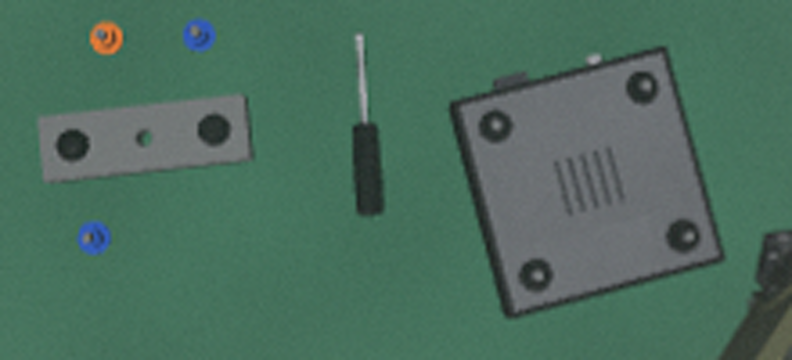

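Freed of side load, the pin took 17 N without moving, so its 8 mm stroke is used up and pushing harder would break the force limit. The top view shows the rack's middle hole empty, the fourth corner filled and everything else in place, with the arm clear. Handing in.

```bash
python3 - <<'E'
from h import *
st=r.sense();print(st['clock'],st['ft_force'].round(2))
print(r.finish_job())
E
```

```text
29.4333 [ 0.33 -0.02  1.01]
the job is handed in; nothing more can be done
None
```

I seated the rivet and pushed its pin until it stopped, but the last pictures still show the pin standing about 6 mm above the collar. I could not confirm that it is flush or locked.

- **Seating:** I took the push rivet from the rack's middle hole and pushed it past the plug at about 4–5 N until its flange lay on the cover. The cover then settled about 8 mm at about 7 N. The pin was still up when I let go.
- **Pin press:** With closed fingertips the pin slid at about 11 N, then hit a hard stop. Two more presses to 18.4 N and about 17 N did not move it, the second with the side load mostly relieved. The highest push I read was 18.4 N.
- **Checks that agree:** The pin moved about 7.8 mm by camera and about 7.6 mm by contact height. Both are close to the full 8 mm stroke. In the last top and wrist views the rivet was on the cover, and the other parts and look-alikes I could see there had not moved. The arm was clear of everything at hand-in, at 29.4 s.
- **Check that disagrees:** The pin began about 14 mm above the collar by camera, not the 8 mm described. The finished corner rivets look flush and this one does not. I stopped there because pressing harder would have passed the 20 N limit.

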